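Load the bushing station and start it

TASK

Load the pressing station: tip the tray low over the hopper so that all the bronze bushes slide off its open end into the hopper (do not grip bushes that are on the tray; pick up by hand only ones that have fallen beside it), set the empty tray flat on the bench again, and stand every steel pin upright, fully home, in a bore of the nest block. Only when all this is done, press the start button fully down and let it go. Leave the pulley, the tape roll and the spanner where they are.

Things in the scene. Friction and masses are not known exactly. Their poses are not given: they have to be found in the camera images.
- tray: Loose folded steel tray, 180 x 120 mm, 0.16 kg, bushes on it. Origin: centre of underside; z up. Floor 4 mm; walls 4 mm thick, tops 20 mm above the underside, on both long sides (+-y) and the back (-x); front (+x) is an open lip. Black upright grip plate near the back: x -86 to -42 mm, 12 mm thick in y, top 85 mm above the underside; pinch it across y, firmly (60 N or more) lest it turns.
- tray_handle (a point): Point to grip, inside the tray's grip plate: 64 mm behind the tray's origin (tray -x), 60 mm above its underside, 25 mm below the top of the plate. Axes as the tray's.
- tray_lip (a point): Middle of the open lip's edge, on the tray's floor: 90 mm ahead of the tray's origin (tray +x), 4 mm above the underside. Axes as the tray's.
- hopper: Grey open-topped feed hopper, fixed, 160 (x) x 190 (y) mm, 75 mm high, walls and floor 5 mm. Origin: centre of its underside. A steel bar 3.5 mm in radius runs round its rim.
- nest: Fixed aluminium nest block, 160 (x) x 60 (y) x 32 mm, with three blind bores in its top in a row along its x. Origin: centre of its underside.
- start (a joint): Travel of the spring start button, m: 0 released, 0.006 fully down (about 5 N); it springs back.
- start_top (a point): Centre of the top face of the start button (plain steel, 32 mm across), which is pressed straight down. It sits in a black housing on a grey box 64 x 64 x 36 mm, fixed.
- bush_1: Bronze flanged bush, 34 mm across the flange, 26 mm high, 0.05 kg; starts on the tray (may be absent). Origin: centre of its plain (unflanged) end face; z towards the flanged end, 26 mm away. Upright at the start, flange up.
- bush_2: Bronze flanged bush, 34 mm across the flange, 26 mm high, 0.05 kg; starts on the tray (may be absent). Origin: centre of its plain (unflanged) end face; z towards the flanged end, 26 mm away. Upright at the start, flange up.
- bush_3: Bronze flanged bush, 34 mm across the flange, 26 mm high, 0.05 kg; starts on the tray (may be absent). Origin: centre of its plain (unflanged) end face; z towards the flanged end, 26 mm away. Upright at the start, flange up.
- bush_4: Bronze flanged bush, 34 mm across the flange, 26 mm high, 0.05 kg; starts on the tray (may be absent). Origin: centre of its plain (unflanged) end face; z towards the flanged end, 26 mm away. Upright at the start, flange up.
- pin_1: Steel locating pin, 24 mm in diameter, 75 mm tall, 0.15 kg, chamfered foot, standing on the bench at the start (may be absent). Origin: centre of its foot; z up along its axis. All pins are alike.
- pin_2: Steel locating pin, 24 mm in diameter, 75 mm tall, 0.15 kg, chamfered foot, standing on the bench at the start (may be absent). Origin: centre of its foot; z up along its axis. All pins are alike.
- pin_3: Steel locating pin, 24 mm in diameter, 75 mm tall, 0.15 kg, chamfered foot, standing on the bench at the start (may be absent). Origin: centre of its foot; z up along its axis. All pins are alike.
- nest_hole0 (a point): Centre of the mouth of bore 0 of the nest block, in the block's top face (32 mm above the bench). Bore 26 mm across, 22 mm deep, so a seated pin's foot is 10 mm above the bench; bores 50 mm apart.
- nest_hole1 (a point): Centre of the mouth of bore 1 of the nest block, in the block's top face (32 mm above the bench). Bore 26 mm across, 22 mm deep, so a seated pin's foot is 10 mm above the bench; bores 50 mm apart.
- nest_hole2 (a point): Centre of the mouth of bore 2 of the nest block, in the block's top face (32 mm above the bench). Bore 26 mm across, 22 mm deep, so a seated pin's foot is 10 mm above the bench; bores 50 mm apart.
- pulley: Bystander: white vee pulley, 60 mm across, 24 mm high. Origin: centre of its underside.
- masking_tape: Bystander: roll of beige tape lying flat, 100 mm across, 25 mm high. Origin: centre of its underside.
- spanner: Bystander: combination spanner, 183 mm long, 6 mm thick, lying flat. Origin: centre of its underside.
Things that resemble listed ones, but are neither listed nor needed, are in the scene too. Of the things shaped like the part that bears start, the grey one is meant.

How it is judged:
On the way, in this order (a step that is already met when the one before it is completed fails the run):
1. the tray is tipped (over 0.5 rad) with its lip over the hopper, no more than 125 mm above the rim (angle between tray's own z axis and vertical above 0.5 rad and x of tray_lip in the frame of hopper between -0.09 and 0.09 m and y of tray_lip in the frame of hopper between -0.1 and 0.1 m and z of tray_lip in the frame of hopper between 0 and 0.2 m), for 0.2 s.
2. all bushes are in the hopper, all pins stand in bores, the tray lies flat on the bench and the button is up (x of bush_1 in the frame of hopper between -0.076 and 0.076 m and y of bush_1 in the frame of hopper between -0.091 and 0.091 m and z of bush_1 in the frame of hopper between -0.005 and 0.068 m and x of bush_2 in the frame of hopper between -0.076 and 0.076 m and y of bush_2 in the frame of hopper between -0.091 and 0.091 m and z of bush_2 in the frame of hopper between -0.005 and 0.068 m and x of bush_3 in the frame of hopper between -0.076 and 0.076 m and y of bush_3 in the frame of hopper between -0.091 and 0.091 m and z of bush_3 in the frame of hopper between -0.005 and 0.068 m and x of bush_4 in the frame of hopper between -0.076 and 0.076 m and y of bush_4 in the frame of hopper between -0.091 and 0.091 m and z of bush_4 in the frame of hopper between -0.005 and 0.068 m and (horizontal distance between pin_1 and nest_hole0 below 0.004 m or horizontal distance between pin_1 and nest_hole1 below 0.004 m or horizontal distance between pin_1 and nest_hole2 below 0.004 m) and height (world z) of each of pin_1, pin_2, pin_3 below 0.016 m and angle between each of pin_1, pin_2, pin_3's own z axis and vertical below 0.08 rad and (horizontal distance between pin_2 and nest_hole0 below 0.004 m or horizontal distance between pin_2 and nest_hole1 below 0.004 m or horizontal distance between pin_2 and nest_hole2 below 0.004 m) and (horizontal distance between pin_3 and nest_hole0 below 0.004 m or horizontal distance between pin_3 and nest_hole1 below 0.004 m or horizontal distance between pin_3 and nest_hole2 below 0.004 m) and height (world z) of tray below 0.006 m and angle between tray's own z axis and vertical below 0.05 rad and value of joint start below 0.001 m), for 0.2 s.
3. the start button is pressed fully down (value of joint start above 0.005 m), for 0.05 s.
At the end, for the whole second after the job is handed in: Every bush lies at rest inside the hopper below its rim; every pin stands in a bore (foot within 4 mm of the bore's axis and under 16 mm above the bench, tilt under 0.08 rad); the tray lies flat on the bench (underside under 6 mm, tilt under 0.05 rad); the button is released (all of step 2 and linear speed of each of bush_1, bush_2, bush_3, bush_4, pin_1, pin_2, pin_3, tray below 0.02 m/s); the robot touches nothing.
It fails at once if the button is pressed before everything is loaded (value of joint start above 0.003 m and ((x of bush_1 in the frame of hopper above 0.076 m or x of bush_1 in the frame of hopper below -0.076 m or y of bush_1 in the frame of hopper above 0.091 m or y of bush_1 in the frame of hopper below -0.091 m or z of bush_1 in the frame of hopper below -0.005 m or z of bush_1 in the frame of hopper above 0.068 m) or (x of bush_2 in the frame of hopper above 0.076 m or x of bush_2 in the frame of hopper below -0.076 m or y of bush_2 in the frame of hopper above 0.091 m or y of bush_2 in the frame of hopper below -0.091 m or z of bush_2 in the frame of hopper below -0.005 m or z of bush_2 in the frame of hopper above 0.068 m) or (x of bush_3 in the frame of hopper above 0.076 m or x of bush_3 in the frame of hopper below -0.076 m or y of bush_3 in the frame of hopper above 0.091 m or y of bush_3 in the frame of hopper below -0.091 m or z of bush_3 in the frame of hopper below -0.005 m or z of bush_3 in the frame of hopper above 0.068 m) or (x of bush_4 in the frame of hopper above 0.076 m or x of bush_4 in the frame of hopper below -0.076 m or y of bush_4 in the frame of hopper above 0.091 m or y of bush_4 in the frame of hopper below -0.091 m or z of bush_4 in the frame of hopper below -0.005 m or z of bush_4 in the frame of hopper above 0.068 m) or ((horizontal distance between pin_1 and nest_hole0 above 0.004 m and horizontal distance between pin_1 and nest_hole1 above 0.004 m and horizontal distance between pin_1 and nest_hole2 above 0.004 m) or height (world z) of pin_1 above 0.016 m or angle between pin_1's own z axis and vertical above 0.08 rad) or ((horizontal distance between pin_2 and nest_hole0 above 0.004 m and horizontal distance between pin_2 and nest_hole1 above 0.004 m and horizontal distance between pin_2 and nest_hole2 above 0.004 m) or height (world z) of pin_2 above 0.016 m or angle between pin_2's own z axis and vertical above 0.08 rad) or ((horizontal distance between pin_3 and nest_hole0 above 0.004 m and horizontal distance between pin_3 and nest_hole1 above 0.004 m and horizontal distance between pin_3 and nest_hole2 above 0.004 m) or height (world z) of pin_3 above 0.016 m or angle between pin_3's own z axis and vertical above 0.08 rad) or height (world z) of tray above 0.006 m or angle between tray's own z axis and vertical above 0.05 rad)).
It fails at once if a bush is gripped while it is on the tray ((contact force between the fingers and bush_1 above 8 N and x of bush_1 in the frame of tray between -0.09 and 0.09 m and y of bush_1 in the frame of tray between -0.056 and 0.056 m and z of bush_1 in the frame of tray between -0.002 and 0.045 m) or (contact force between the fingers and bush_2 above 8 N and x of bush_2 in the frame of tray between -0.09 and 0.09 m and y of bush_2 in the frame of tray between -0.056 and 0.056 m and z of bush_2 in the frame of tray between -0.002 and 0.045 m) or (contact force between the fingers and bush_3 above 8 N and x of bush_3 in the frame of tray between -0.09 and 0.09 m and y of bush_3 in the frame of tray between -0.056 and 0.056 m and z of bush_3 in the frame of tray between -0.002 and 0.045 m) or (contact force between the fingers and bush_4 above 8 N and x of bush_4 in the frame of tray between -0.09 and 0.09 m and y of bush_4 in the frame of tray between -0.056 and 0.056 m and z of bush_4 in the frame of tray between -0.002 and 0.045 m)).
It fails at once if the pulley, the tape roll or the spanner is moved more than 30 mm (distance of any of pulley, masking_tape, spanner from where it was at the start of the episode above 0.03 m).
Of bush_1, bush_2, bush_3, bush_4 only 2 to 4 are there at a start; the rules pass over those that are not, and their reading is None.
Of pin_1, pin_2, pin_3 only 2 to 3 are there at a start; the rules pass over those that are not, and their reading is None.
At some moment in a run one of tray, bush_1, bush_2, bush_3, bush_4 may be knocked a few centimetres aside while the robot is not near it.
It also fails if it takes over 210 s, if anything falls off the work surface, if the arm or the gripper's body presses on something with over 40 N, if the wrist force passes 120 N, or if a joint passes its speed limit or range.

ROBOT

A 6-joint arm with a two-finger parallel gripper is mounted at the origin on a cart in front of the work surface, level with it; the furniture and walls round the work are solid. World frame = base frame: x ahead of the robot, y to its left, z up, the work surface at z = 0. Lengths are in m, angles in rad, forces in N, time in s.
With the tool pointing down it reaches from about 0.35 to 0.775 m from the base axis. Payload 5.5 kg.
Tool frame: the origin (TCP) lies midway between the tips of the shut fingers; the grasp point (between the pads) lies 19 mm behind it; z points along the fingers, y is the line along which they close (so a half turn about z gives the same grasp; the last joint's range is limited). The gripper opens to 85 mm and grips with 20 to 120 N. Pads are 22 mm wide; open, the fingers measure 114 mm over their backs; the gripper's body (76 mm by 85 mm) begins 54 mm behind the grasp point. The pads swing forward as they close: fully open they stand 13 mm farther back than shut.
Start: joints at [1.123, 0.313, 0.046, 1.304, 0, 1.431], TCP at [0.174, 0.548, 0.231] pointing down, gripper open.
Joint ranges: [-2.76, 2.76], [-0.86, 1.69], [-1.03, 1.26], [-2.2, 2.34], [-1.47, 1.5], [-3.14, 3.14]. Speed limits (rad/s): [2.57, 2.57, 3.14, 3.14, 3.14, 3.14].

INTERFACE

Orientations are given as a unit quaternion [w, x, y, z].
In Python, from workcell import env gives the robot as it stands. The module is installed in compiled form; this text tells all that it offers.
- The arm moves only by the tool carry_out, never from a script. Its argument "series" is a list of rows, each an object with "delta_rot": the turn, a rotation vector about the world's x, y, z normalised to -1 to 1, where 1 is 0.1 rad, a list of three; "travel": the shift along the world's x, y, z normalised to -1 to 1, where 1 is 0.025 m, a list of three; "fingers": the closure, from -1 (fully open) to 1 (shut). In form: [{"delta_rot": [ax, ay, az], "travel": [tx, ty, tz], "fingers": fingers}, ...]. A call has 1 to 5 rows; each row shifts and turns the commanded pose from where the row before left it; what a row does not reach is not made up. A row lasts 1/8 s, in which the tool goes at most 62.5 mm and 10.7 degrees, less where a joint would pass 70% of its speed; a pose out of reach is approached as far as the arm can. A call with a number of a shift or a turn outside -1 to 1 is refused whole. A call with a gripper value outside its range is refused whole. The fingers move at their own pace and stop on an object; "squeeze" is the grip in N (left out, the last holds). Time passes only in rows, so rows that do not move let the fingers close. It gives the time, the measured TCP pose, the force, the opening and the grip force at its end, in the units of the state.
- env.get_state(): the state, without advancing time (a new reading comes with each control period).
- env.read_camera(name): name is "scene" or "top"; returns a dict with "color" (480x640x3 uint8, red, green, blue), "fx", "fy", "cx", "cy" (pixels), "world_from_camera" (4x4, takes a point from camera to world coordinates). Camera axes: x right, y up, looking along -z (the intrinsics and any distortion apply to the point x, -y, -z); pixel columns grow to the right and rows downward; lengths in m; the calibration is good to about 2 mm. A picture is of the moment at which its call begins. There is no depth.
- env.hand_in(): hands the job in; it is judged then, once.
The state is a dict: "clock": time; "joint_pos": joint angles; "qvel": joint speeds; "tau": joint torques, N m; "tcp_pos": TCP position; "orientation": TCP orientation; "wrist_force": force on the tool from outside, world axes, zero at the start; "ft_torque": the same for the moment, N m; "finger_gap": finger opening in m; "grip_force": force on a finger pad.
Only numpy, scipy, OpenCV 4.12 (cv2) and the standard library are available. Lean on these libraries where they do the work, as an engineer would, in place of code of your own. Each camera call takes 0.05 s, during which the arm holds its last target. There are 200 camera calls.

## Working session

There is one attempt and no reset: what is moved stays moved. The work goes in short steps, Python scripts to look and compute and a tool call to move; the robot and the scene stay as the last step left them, time stands still between calls to the robot, and variables do not carry over. Pictures are saved under pics/ and viewed, at most 14 in all, crops included, and the job is handed in when it is done.

Besides the shell and the picture viewer there is one more tool, called after ">>>" by a JSON object that holds its "name" and its "arguments", one argument or row to a line. carry_out: Moves the arm, as the interface text tells. Its arguments: {"type":"object","properties":{"series":{"type":"array","items":{"type":"object","properties":{"delta_rot":{"type":"array","items":{"type":"number"}},"travel":{"type":"array","items":{"type":"number"}},"fingers":{"type":"number"}}}},"squeeze":{"type":"number"}},"required":["series"]}

```bash
mkdir -p pics
cat > h.py <<'E'
import numpy as np, cv2
from workcell import env
def snap(n,f):
    c=env.read_camera(n); cv2.imwrite(f,c['color'][:,:,::-1]); return c
def ray(c,u,v):
    T=np.array(c['world_from_camera']); d=T[:3,:3]@np.array([(u-c['cx'])/c['fx'],-(v-c['cy'])/c['fy'],-1]); return T[:3,3],d
def atz(c,u,v,z):
    o,d=ray(c,u,v); return o+d*(z-o[2])/d[2]
def proj(c,p):
    T=np.array(c['world_from_camera']); q=T[:3,:3].T@(np.array(p)-T[:3,3]); return c['cx']+c['fx']*q[0]/-q[2], c['cy']-c['fy']*q[1]/-q[2]
def tri(c1,p1,c2,p2):
    o1,d1=ray(c1,*p1);o2,d2=ray(c2,*p2); A=np.stack([d1,-d2],1); s=np.linalg.lstsq(A,o2-o1,rcond=None)[0]
    a=o1+d1*s[0];b=o2+d2*s[1]; return (a+b)/2, np.linalg.norm(a-b)
E
python3 - <<'E'
from h import *
import pickle
cs={n:snap(n,f'pics/{n}0.png') for n in('scene','top')}
pickle.dump(cs,open('c0.pkl','wb'))
for n,c in cs.items(): print(n,[k for k in c],c['fx'],c['fy'],c['cx'],c['cy'],np.round(c['world_from_camera'],3).tolist())
print(env.get_state())
E
```

```text
scene ['color', 'fx', 'fy', 'cx', 'cy', 'world_from_camera'] 472.28206059326925 472.28206059326925 324.08883073521844 243.19764434137096 [[0.801, 0.268, -0.536, -0.044], [-0.599, 0.35, -0.72, -0.856], [-0.005, 0.898, 0.44, 0.542], [0.0, 0.0, 0.0, 1.0]]
top ['color', 'fx', 'fy', 'cx', 'cy', 'world_from_camera'] 577.7938152913953 577.7938152913953 320.2000639047061 239.25190108754475 [[-0.022, 0.984, -0.179, 0.243], [-1.0, -0.023, -0.001, -0.043], [-0.005, 0.179, 0.984, 1.706], [0.0, 0.0, 0.0, 1.0]]
{'clock': 0.1, 'joint_pos': array([1.12338693e+00, 3.13935647e-01, 4.50932975e-02, 1.30362677e+00,
       1.12869660e-05, 1.43116064e+00]), 'qvel': array([ 0.00046078, -0.00203154,  0.00314855,  0.00019464, -0.00030134,
       -0.0016573 ]), 'tau': array([ 3.26614565e-03, -4.81724417e+01,  2.99243653e+01,  1.26302280e-02,
       -1.06988759e-04,  4.19947298e-06]), 'tcp_pos': array([0.17401109, 0.54754865, 0.23049246]), 'orientation': array([-2.47392819e-04,  1.53280156e-01,  9.88182419e-01, -7.98990037e-04]), 'wrist_force': array([0.40364947, 0.23895824, 1.09032695]), 'ft_torque': array([ 0.04083448,  0.00424693, -0.04048106]), 'grip_force': 0.0, 'finger_gap': 0.08546281876718231}
```

View pics/scene0.png

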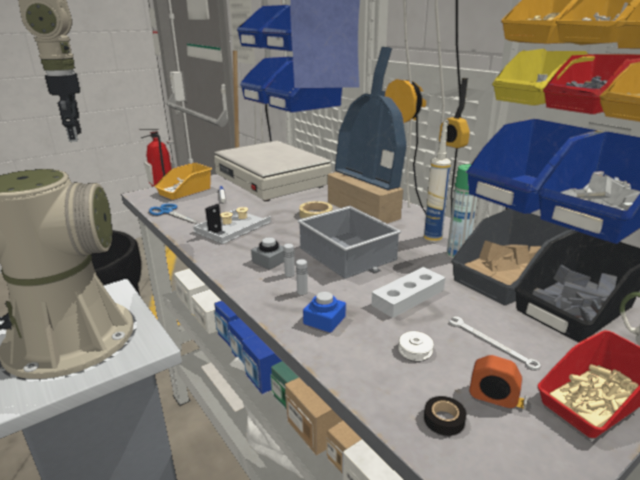

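View pics/top0.png

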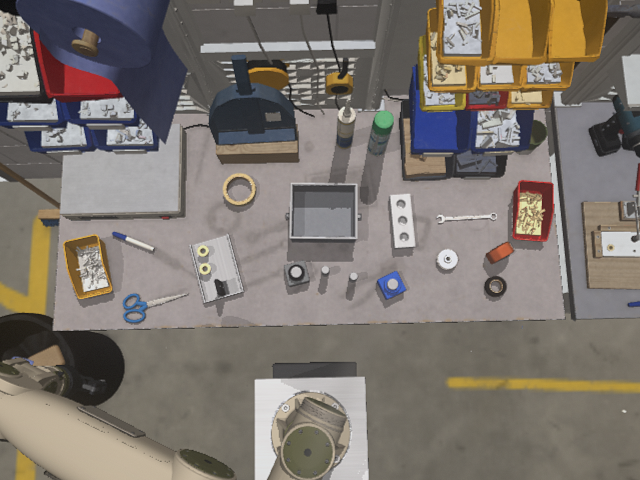

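The top view shows the tray at (217,268) with its plate at (221,288) and bushes at (203,250) and (205,268). It also shows the hopper at (323,212), the nest at (402,220), two pins at (325,272) and (352,279), and the spanner, pulley and tape.

Things that could be confused:
- **Button boxes:** grey at (296,272) or blue at (391,286). I choose the grey.
- **Tape:** the beige roll at (239,189) or the black roll at (495,286). Both stay untouched.
- **Containers:** the grey hopper or the orange and red bins.

One close composite will check the choice.

Run:
```python
import cv2,numpy as np
s=cv2.imread('pics/scene0.png');t=cv2.imread('pics/top0.png')
def cr(i,x,y,w,h,W,H): return cv2.resize(i[y:y+h,x:x+w],(W,H),interpolation=cv2.INTER_CUBIC)
a=np.hstack([cr(t,180,225,80,60+15,400,300*75//75),cr(t,270,180,160,120,400,300)])
b=np.hstack([cr(s,185,180,100,75,400,300),cr(s,240,230,220,110,400,300)])
cv2.imwrite('pics/crop1.png',np.vstack([a,b]))
```

```text
(no output)
```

View pics/crop1.png

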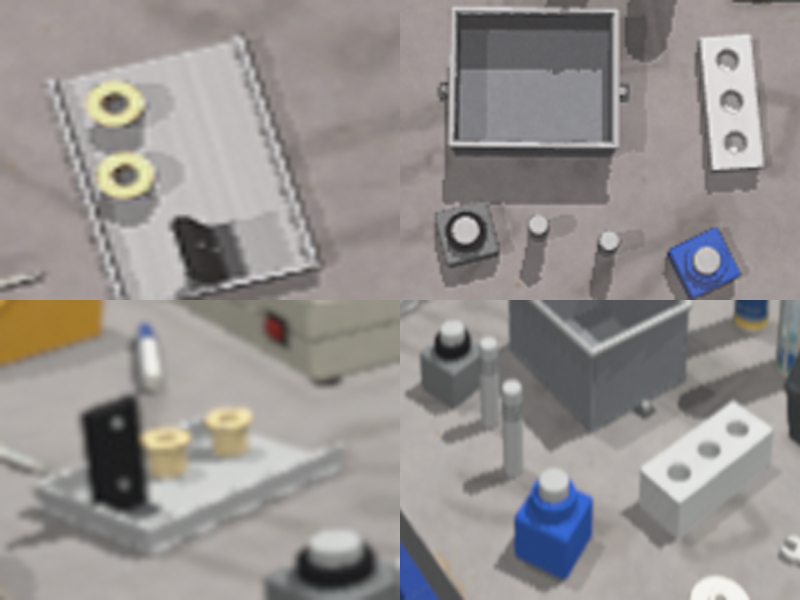

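The crop confirms the grey box with the black housing is the start station, and shows two bushes and two pins. Next I triangulate from both views.

Run:
```python
from h import *
import pickle
cs=pickle.load(open('c0.pkl','rb'));T,S=cs['top'],cs['scene']
for n,a,b in [('pin1',(325.2,270.4),(288.4,246.9)),('pin2',(353.2,276.4),(301.05,262.3)),('h0',(400.8,204),(425.9,276.9)),('h1',(402.4,220.4),(410,285)),('h2',(404,236.8),(393.5,293.1)),('btn',(295.6,272.4),(269.2,241.4)),('bushN',(205,268.75),(226.5,214.5)),('bushF',(203,250.75),(242,209)),('trayBR',(228,235),(270.75,218.75)),('trayCR',(243.6,291.3),(222.5,241.25))]:
    p,e=tri(T,a,S,b);print(n,p.round(4),round(e,4))
for n,u,v in [('lipL',190,246.25),('lipR',228,235),('bkR',243.6,291.3)]: print(n,atz(T,u,v,.02).round(4))
print([atz(T,u,v,.075).round(4).tolist() for u,v in[(290,184),(357.2,184),(357.2,239.2),(290,239.2)]])
for n,u,v in [('bkR',222.5,241.25),('bkL',195,227.5),('lipR',270.75,218.75)]: print('scene',n,atz(S,u,v,.02).round(4))
# subpixel plate: dark mask outline
for n,(x0,y0,x1,y1) in {'top':(205,270,245,305),'scene':(200,195,226,238)}.items():
    g=cs[n]['color'][y0:y1,x0:x1].max(2); m=(g<60).astype('uint8')
    k,l,st,ce=cv2.connectedComponentsWithStats(m); i=1+st[1:,4].argmax(); ys,xs=np.nonzero(l==i)
    pts=np.stack([xs+x0,ys+y0],1).astype('float32'); print(n,len(pts),cv2.convexHull(pts)[:,0].astype(int).tolist())
```

```text
pin1 [ 0.4514 -0.0545  0.0723] 0.003
pin2 [ 0.4319 -0.1334  0.0738] 0.0024
h0 [ 0.6498 -0.2845  0.0318] 0.0023
h1 [ 0.5997 -0.2867  0.0312] 0.0017
h2 [ 0.5501 -0.289   0.0315] 0.0016
btn [0.4506 0.0304 0.0533] 0.0044
bushN [0.4697 0.2968 0.0294] 0.0028
bushF [0.5225 0.3032 0.031 ] 0.002
trayBR [0.5733 0.2325 0.0109] 0.0052
trayCR [0.4025 0.1869 0.0078] 0.0013
lipL [0.5378 0.3446 0.02  ]
lipR [0.5692 0.2322 0.02  ]
bkR [0.4007 0.1855 0.02  ]
[[0.706, 0.043, 0.075], [0.7014, -0.1532, 0.075], [0.5377, -0.1477, 0.075], [0.5421, 0.0451, 0.075]]
scene bkR [0.3929 0.163  0.02  ]
scene bkL [0.3717 0.2863 0.02  ]
scene lipR [0.5652 0.2132 0.02  ]
top 96 [[224, 294], [222, 295], [220, 295], [218, 293], [216, 287], [215, 283], [215, 280], [218, 280], [221, 282], [222, 284], [224, 291]]
scene 295 [[220, 230], [219, 231], [213, 231], [209, 229], [208, 227], [206, 211], [206, 209], [207, 208], [216, 205], [217, 205], [218, 206], [220, 222]]
```

```bash
cat > plate.py <<'E'
from h import *
from scipy.optimize import minimize
def masks(cs,boxes):
    M={}
    for n,(x0,y0,x1,y1) in boxes.items():
        g=cs[n]['color'][y0:y1,x0:x1].max(2).astype(float); M[n]=(x0,y0,np.clip((110-g)/(110-40),0,1))
    return M
def fit(cs,boxes,p0):
    M=masks(cs,boxes)
    def cost(p):
        x,y,a=p; s=0
        for n,(x0,y0,m) in M.items():
            P=[]
            for u in(-.022,.022):
                for v in(-.006,.006):
                    for z in(.004,.085):
                        P.append(proj(cs[n],[x+u*np.cos(a)-v*np.sin(a),y+u*np.sin(a)+v*np.cos(a),z]))
            h=cv2.convexHull(((np.array(P)-[x0,y0]+.5)*8*16-8).astype('int32'))
            I=np.zeros((m.shape[0]*8,m.shape[1]*8),'uint8'); cv2.fillConvexPoly(I,h,255,shift=4)
            s+=np.abs(cv2.resize(I,m.shape[::-1],interpolation=cv2.INTER_AREA)/255.-m).sum()
        return s
    return min((minimize(cost,[p0[0],p0[1],p0[2]+d],method='Nelder-Mead',options=dict(initial_simplex=[[p0[0],p0[1],p0[2]+d],[p0[0]+.008,p0[1],p0[2]+d],[p0[0],p0[1]+.008,p0[2]+d],[p0[0],p0[1],p0[2]+d+.1]])) for d in(-.05,0,.05)),key=lambda r:r.fun)
E
python3 - <<'E'
from plate import *
import pickle
cs=pickle.load(open('c0.pkl','rb'))
r=fit(cs,{'top':(208,274,232,300),'scene':(202,200,223,234)},(.408,.249,.267));print(r.x.round(4),r.fun)
for n in('top','scene'):
    b={'top':(208,274,232,300),'scene':(202,200,223,234)}[n]
    r=fit(cs,{n:b},(.408,.249,.267));print(n,r.x.round(4),r.fun)
from scipy.spatial.transform import Rotation as R
E
```

```text
[0.4103 0.2471 0.5882] 134.5235294117647
top [0.4081 0.249  0.3257] 57.61288515406163
scene [0.408  0.2409 0.616 ] 55.878151260504204
```

>>> {"name": "carry_out", "arguments": {
  "series": [
    {"delta_rot": [0, 0, 0.8], "travel": [0.8, -1, 0], "fingers": -1},
    {"delta_rot": [0, 0, 1], "travel": [0.8, -1, 0], "fingers": -1},
    {"delta_rot": [0, 0, 1], "travel": [0.8, -1, 0], "fingers": -1},
    {"delta_rot": [0, 0, 1], "travel": [0.8, -1, 0], "fingers": -1},
    {"delta_rot": [0, 0, 1], "travel": [0.8, -1, 0], "fingers": -1}
  ],
  "squeeze": 80
}}

```text
clock: 0.72
tcp_pos: [0.2746, 0.422, 0.2309]
orientation: [-0.0, -0.088, 0.996, -0.0]
wrist_force: [-0.4, 0.7, -0.2]
finger_gap: 0.0855
grip_force: 0.0
```

>>> {"name": "carry_out", "arguments": {
  "series": [
    {"delta_rot": [0, 0, 0.9], "travel": [0.9, -1, 0], "fingers": -1},
    {"delta_rot": [0, 0, 0], "travel": [0.9, -1, 0], "fingers": -1},
    {"delta_rot": [0, 0, 0], "travel": [0.9, -1, 0], "fingers": -1},
    {"delta_rot": [0, 0, 0], "travel": [0.9, -1, 0], "fingers": -1},
    {"delta_rot": [0, 0, 0], "travel": [0.9, -1, 0], "fingers": -1}
  ]
}}

```text
clock: 1.35
tcp_pos: [0.3871, 0.297, 0.231]
orientation: [-0.0, -0.131, 0.991, -0.0]
wrist_force: [0.3, -0.0, 1.1]
finger_gap: 0.0857
grip_force: 0.0
```

>>> {"name": "carry_out", "arguments": {
  "series": [
    {"delta_rot": [0, 0, 0], "travel": [0.43, -0.98, 0], "fingers": -1},
    {"delta_rot": [0, 0, 0], "travel": [0.43, -0.98, -0.5], "fingers": -1},
    {"delta_rot": [0, 0, 0], "travel": [0, 0, -1], "fingers": -1},
    {"delta_rot": [0, 0, 0], "travel": [0, 0, -1], "fingers": -1},
    {"delta_rot": [0, 0, 0], "travel": [0, 0, -1], "fingers": -1}
  ]
}}

```text
clock: 1.98
tcp_pos: [0.408, 0.2487, 0.1428]
orientation: [-0.0, -0.131, 0.991, 0.0]
wrist_force: [0.3, 0.1, -0.4]
finger_gap: 0.0855
grip_force: 0.0
```

>>> {"name": "carry_out", "arguments": {
  "series": [
    {"delta_rot": [0, 0, 0], "travel": [0, 0, -0.6], "fingers": -1},
    {"delta_rot": [0, 0, 0], "travel": [0, 0, 0], "fingers": -1}
  ]
}}

```text
clock: 2.22
tcp_pos: [0.4073, 0.2487, 0.1278]
orientation: [-0.001, -0.131, 0.991, -0.0]
wrist_force: [0.8, -0.5, -0.8]
finger_gap: 0.0856
grip_force: 0.0
```

Run:
```python
from h import *
s=snap('scene','pics/s1.png')['color'][:,:,::-1];t=snap('top','pics/t1.png')['color'][:,:,::-1]
cv2.imwrite('pics/crop2.png',np.hstack([cv2.resize(s[160:250,175:285],(400,327),interpolation=2),cv2.resize(t[225:307,170:270],(400,327),interpolation=2)]))
print(env.get_state()['tcp_pos'])
```

```text
[0.40858671 0.24919054 0.12938068]
```

View pics/crop2.png

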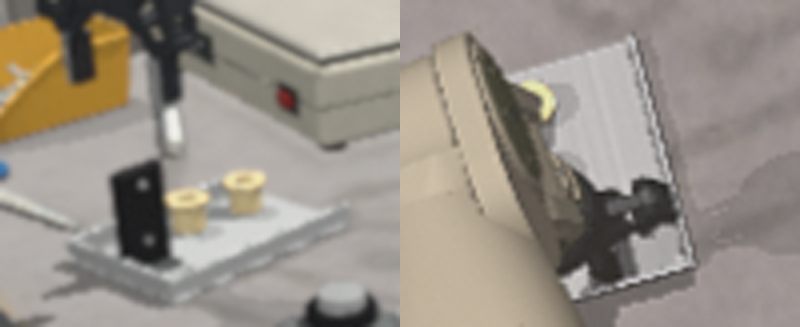

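The plate at (137,210) lies below and between the open fingers at (80,60) and (170,120), and the tray has not moved. I will go down and grip.

>>> {"name": "carry_out", "arguments": {
  "series": [
    {"delta_rot": [0, 0, 0], "travel": [0, 0, -0.8], "fingers": -1},
    {"delta_rot": [0, 0, 0], "travel": [0, 0, -0.9], "fingers": -1},
    {"delta_rot": [0, 0, 0], "travel": [0, 0, -0.9], "fingers": -1},
    {"delta_rot": [0, 0, 0], "travel": [0, 0, -0.9], "fingers": -1},
    {"delta_rot": [0, 0, 0], "travel": [0, 0, 0], "fingers": -1}
  ]
}}

```text
clock: 2.95
tcp_pos: [0.4077, 0.2488, 0.0409]
orientation: [-0.001, -0.131, 0.991, -0.0]
wrist_force: [-0.1, 0.9, 0.6]
finger_gap: 0.0854
grip_force: 0.0
```

>>> {"name": "carry_out", "arguments": {
  "series": [
    {"delta_rot": [0, 0, 0], "travel": [0, 0, 0], "fingers": 0.3},
    {"delta_rot": [0, 0, 0], "travel": [0, 0, 0], "fingers": 1},
    {"delta_rot": [0, 0, 0], "travel": [0, 0, 0], "fingers": 1},
    {"delta_rot": [0, 0, 0], "travel": [0, 0, 0], "fingers": 1},
    {"delta_rot": [0, 0, 0], "travel": [0, 0, 0], "fingers": 1}
  ],
  "squeeze": 90
}}

```text
clock: 3.58
tcp_pos: [0.4087, 0.2493, 0.0419]
orientation: [0.001, -0.131, 0.991, 0.0]
wrist_force: [-1.0, -0.7, 5.5]
finger_gap: 0.0109
grip_force: 88.6
```

>>> {"name": "carry_out", "arguments": {
  "series": [
    {"delta_rot": [0, 0, 0], "travel": [0, 0, 0], "fingers": 1},
    {"delta_rot": [0, 0, 0], "travel": [0, 0, 0], "fingers": 1},
    {"delta_rot": [0, 0, 0], "travel": [0, 0, 0], "fingers": 1},
    {"delta_rot": [0, 0, 0], "travel": [0, 0, 0], "fingers": 1}
  ]
}}

```text
clock: 4.08
tcp_pos: [0.4087, 0.2493, 0.0419]
orientation: [0.001, -0.131, 0.991, 0.0]
wrist_force: [-0.8, -0.3, 5.8]
finger_gap: 0.0111
grip_force: 88.6
```

>>> {"name": "carry_out", "arguments": {
  "series": [
    {"delta_rot": [0, 0, 0], "travel": [0, 0, 0.2], "fingers": 1},
    {"delta_rot": [0, 0, 0], "travel": [0, 0, 0.4], "fingers": 1},
    {"delta_rot": [0, 0, 0], "travel": [0, 0, 0.6], "fingers": 1},
    {"delta_rot": [0, 0, 0], "travel": [0, 0, 0.6], "fingers": 1},
    {"delta_rot": [0, 0, 0], "travel": [0, 0, 0.6], "fingers": 1}
  ]
}}

```text
clock: 4.7
tcp_pos: [0.4085, 0.2491, 0.1027]
orientation: [0.0, -0.131, 0.991, 0.0]
wrist_force: [0.7, 0.5, -1.3]
finger_gap: 0.0113
grip_force: 87.6
```

>>> {"name": "carry_out", "arguments": {
  "series": [
    {"delta_rot": [0, 0, 0], "travel": [0, 0, 0.6], "fingers": 1},
    {"delta_rot": [0, 0, 0], "travel": [0, 0, 0.6], "fingers": 1},
    {"delta_rot": [0, 0, 0], "travel": [0, 0, 0.6], "fingers": 1},
    {"delta_rot": [0, 0, 0], "travel": [0, 0, 0.3], "fingers": 1},
    {"delta_rot": [0, 0, 0], "travel": [0, 0, 0], "fingers": 1}
  ]
}}

```text
clock: 5.32
tcp_pos: [0.4086, 0.2492, 0.1544]
orientation: [0.001, -0.131, 0.991, 0.0]
wrist_force: [-0.2, -0.1, -2.3]
finger_gap: 0.0109
grip_force: 87.6
```

Run:
```python
from h import *
s=snap('scene','pics/s2.png')['color'][:,:,::-1];t=snap('top','pics/t2.png')['color'][:,:,::-1]
cv2.imwrite('pics/crop3.png',np.hstack([cv2.resize(s[120:240,160:320],(400,300),interpolation=2),cv2.resize(t[200:305,150:290],(400,300),interpolation=2)]))
st=env.get_state();print(st['tcp_pos'],st['wrist_force'],st['ft_torque'],st['finger_gap'])
```

```text
[0.40795536 0.24887764 0.15342245] [-0.49476734 -0.96755369 -2.48803665] [-0.04163888  0.17238831  0.01485791] 0.010757678918006795
```

View pics/crop3.png

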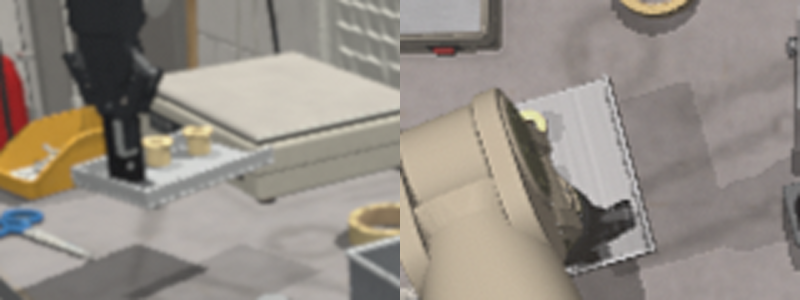

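Tray is level with both bushes on it, at crop (157,150) and (198,138). I will carry it to the hopper while turning it.

>>> {"name": "carry_out", "arguments": {
  "series": [
    {"delta_rot": [0, 0, -0.3], "travel": [0.2, -0.1, 0.5], "fingers": 1},
    {"delta_rot": [0, 0, -0.6], "travel": [0.4, -0.2, 0.6], "fingers": 1},
    {"delta_rot": [0, 0, -0.9], "travel": [0.4, -0.3, 0.6], "fingers": 1},
    {"delta_rot": [0, 0, -0.9], "travel": [0.4, -0.3, 0.6], "fingers": 1},
    {"delta_rot": [0, 0, -0.9], "travel": [0.4, -0.3, 0.6], "fingers": 1}
  ]
}}

```text
clock: 6.05
tcp_pos: [0.4538, 0.2186, 0.2272]
orientation: [0.0, 0.051, 0.999, 0.0]
wrist_force: [-0.2, 0.2, -2.0]
finger_gap: 0.0108
grip_force: 87.7
```

>>> {"name": "carry_out", "arguments": {
  "series": [
    {"delta_rot": [0, 0, -0.9], "travel": [0.4, -0.3, 0.3], "fingers": 1},
    {"delta_rot": [0, 0, -0.9], "travel": [0.4, -0.3, 0.2], "fingers": 1},
    {"delta_rot": [0, 0, -0.9], "travel": [0.4, -0.3, 0.2], "fingers": 1},
    {"delta_rot": [0, 0, -0.9], "travel": [0.4, -0.3, 0], "fingers": 1},
    {"delta_rot": [0, 0, -0.9], "travel": [0.4, -0.3, 0], "fingers": 1}
  ]
}}

```text
clock: 6.68
tcp_pos: [0.5039, 0.1811, 0.2443]
orientation: [0.0, 0.273, 0.962, 0.0]
wrist_force: [-0.4, -0.2, -2.9]
finger_gap: 0.0113
grip_force: 87.6
```

>>> {"name": "carry_out", "arguments": {
  "series": [
    {"delta_rot": [0, 0, -0.9], "travel": [0.4, -0.3, 0], "fingers": 1},
    {"delta_rot": [0, 0, -0.9], "travel": [0.4, -0.3, 0], "fingers": 1},
    {"delta_rot": [0, 0, -0.9], "travel": [0.4, -0.3, 0], "fingers": 1},
    {"delta_rot": [0, 0, -0.9], "travel": [0.4, -0.3, 0], "fingers": 1},
    {"delta_rot": [0, 0, -0.9], "travel": [0.4, -0.3, 0], "fingers": 1}
  ]
}}

```text
clock: 7.3
tcp_pos: [0.5538, 0.1435, 0.2441]
orientation: [-0.0, 0.48, 0.877, 0.0]
wrist_force: [-0.1, 0.1, -2.4]
finger_gap: 0.011
grip_force: 87.6
```

>>> {"name": "carry_out", "arguments": {
  "series": [
    {"delta_rot": [0, 0, -0.9], "travel": [0.4, -0.4, 0], "fingers": 1},
    {"delta_rot": [0, 0, -0.9], "travel": [0.4, -0.4, 0], "fingers": 1},
    {"delta_rot": [0, 0, -0.9], "travel": [0.4, -0.4, 0], "fingers": 1},
    {"delta_rot": [0, 0, -0.9], "travel": [0.4, -0.4, 0], "fingers": 1},
    {"delta_rot": [0, 0, -0.9], "travel": [0.4, -0.4, 0], "fingers": 1}
  ]
}}

```text
clock: 7.92
tcp_pos: [0.6038, 0.0934, 0.2441]
orientation: [-0.0, 0.664, 0.748, 0.0]
wrist_force: [0.5, -1.0, -1.7]
finger_gap: 0.0109
grip_force: 87.6
```

>>> {"name": "carry_out", "arguments": {
  "series": [
    {"delta_rot": [0, 0, -0.75], "travel": [0.4, -0.3, 0], "fingers": 1},
    {"delta_rot": [0, 0, -0.5], "travel": [0.4, -0.2, 0], "fingers": 1},
    {"delta_rot": [0, 0, 0], "travel": [0, 0, 0], "fingers": 1}
  ]
}}

```text
clock: 8.3
tcp_pos: [0.6239, 0.0809, 0.2437]
orientation: [-0.0, 0.708, 0.706, 0.0]
wrist_force: [-1.3, 0.1, -2.4]
finger_gap: 0.0109
grip_force: 87.7
```

Run:
```python
from h import *
s=snap('scene','pics/s3.png')['color'][:,:,::-1];t=snap('top','pics/t3.png')['color'][:,:,::-1]
cv2.imwrite('pics/crop4.png',np.hstack([cv2.resize(s[80:290,180:460],(400,300),interpolation=2),cv2.resize(t[130:280,220:420],(400,300),interpolation=2)]))
st=env.get_state();print(st['tcp_pos'],st['orientation'],st['joint_pos'],st['finger_gap'])
```

```text
[0.62311006 0.08144604 0.24374309] [-2.43416524e-04  7.07748195e-01  7.06464736e-01 -9.56683232e-05] [2.21897267e-03 4.18794832e-01 2.29498216e-01 1.38197859e+00
 2.10445764e-04 1.57483033e+00] 0.010886320789369906
```

View pics/crop4.png

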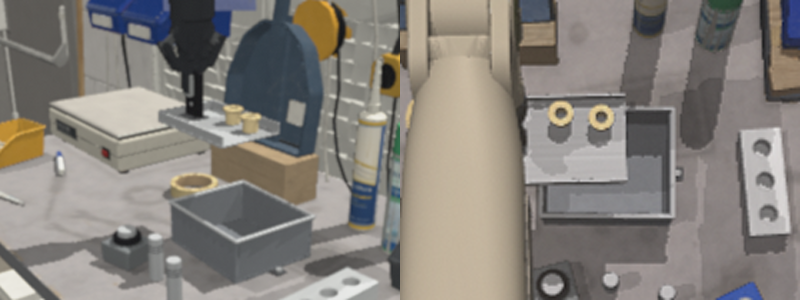

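Both bushes are on the tray, at top crop (560,112) and (600,117), with the lip over the hopper. I will tip it gently.

>>> {"name": "carry_out", "arguments": {
  "series": [
    {"delta_rot": [0.3, 0, 0], "travel": [-0.2, 0.1, 0], "fingers": 1},
    {"delta_rot": [0.6, 0, 0], "travel": [-0.2, 0.1, 0], "fingers": 1},
    {"delta_rot": [0.8, 0, 0], "travel": [0, 0.1, 0], "fingers": 1},
    {"delta_rot": [0.8, 0, 0], "travel": [0, 0.1, 0], "fingers": 1},
    {"delta_rot": [0.8, 0, 0], "travel": [0, 0.1, 0], "fingers": 1}
  ]
}}

```text
clock: 9.02
tcp_pos: [0.6127, 0.0944, 0.2445]
orientation: [-0.117, 0.698, 0.697, 0.117]
wrist_force: [0.6, -0.2, -2.6]
finger_gap: 0.0109
grip_force: 87.8
```

>>> {"name": "carry_out", "arguments": {
  "series": [
    {"delta_rot": [0.8, 0, 0], "travel": [0, 0, 0], "fingers": 1},
    {"delta_rot": [0.8, 0, 0], "travel": [0, 0, 0], "fingers": 1},
    {"delta_rot": [0.8, 0, 0], "travel": [0, -0.2, 0], "fingers": 1},
    {"delta_rot": [0.8, 0, 0], "travel": [0, -0.2, 0], "fingers": 1},
    {"delta_rot": [0.8, 0, 0], "travel": [0, -0.2, 0], "fingers": 1}
  ]
}}

```text
clock: 9.65
tcp_pos: [0.613, 0.0789, 0.2447]
orientation: [-0.253, 0.661, 0.66, 0.254]
wrist_force: [0.1, 0.1, -2.8]
finger_gap: 0.0109
grip_force: 87.8
```

>>> {"name": "carry_out", "arguments": {
  "series": [
    {"delta_rot": [0.8, 0, 0], "travel": [0, -0.2, 0], "fingers": 1},
    {"delta_rot": [0.8, 0, 0], "travel": [0, -0.2, 0], "fingers": 1},
    {"delta_rot": [0.4, 0, 0], "travel": [0, 0, 0], "fingers": 1},
    {"delta_rot": [0, 0, 0], "travel": [0, 0, 0], "fingers": 1},
    {"delta_rot": [0, 0, 0], "travel": [0, 0, 0], "fingers": 1}
  ]
}}

```text
clock: 10.28
tcp_pos: [0.6133, 0.0692, 0.2444]
orientation: [-0.317, 0.633, 0.632, 0.317]
wrist_force: [-0.0, 0.9, -0.9]
finger_gap: 0.0112
grip_force: 88.0
```

>>> {"name": "carry_out", "arguments": {
  "series": [
    {"delta_rot": [0, 0, 0], "travel": [0, 0, 0], "fingers": 1},
    {"delta_rot": [0, 0, 0], "travel": [0, 0, 0], "fingers": 1},
    {"delta_rot": [0, 0, 0], "travel": [0, 0, 0], "fingers": 1},
    {"delta_rot": [0, 0, 0], "travel": [0, 0, 0], "fingers": 1}
  ]
}}

```text
clock: 10.78
tcp_pos: [0.6132, 0.0691, 0.2439]
orientation: [-0.317, 0.633, 0.631, 0.317]
wrist_force: [0.2, 0.3, -0.7]
finger_gap: 0.0113
grip_force: 88.0
```

Run:
```python
from h import *
s=snap('scene','pics/s4.png')['color'][:,:,::-1];t=snap('top','pics/t4.png')['color'][:,:,::-1]
cv2.imwrite('pics/crop5.png',np.hstack([cv2.resize(s[80:290,180:460],(400,300),interpolation=2),cv2.resize(t[130:280,220:420],(400,300),interpolation=2)]))
st=env.get_state();print(st['tcp_pos'],st['orientation'],st['joint_pos'],st['finger_gap'])
```

```text
[0.61323375 0.06904695 0.24380403] [-0.31737802  0.63266564  0.63139167  0.31678059] [-0.39881809  0.61248468  0.20926945  1.64757888  0.8311751   0.95884639] 0.010831650134404522
```

View pics/crop5.png

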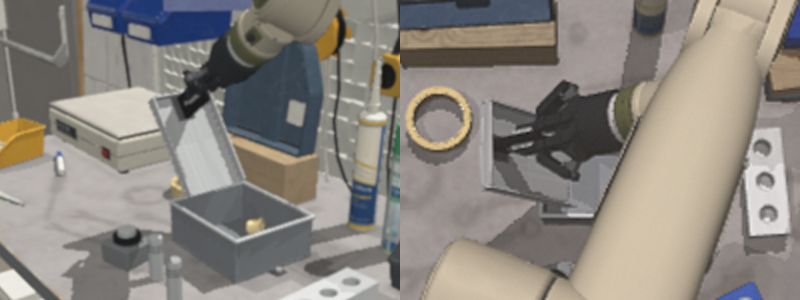

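Tray is empty. One bush shows in the hopper at scene crop (255,226), and I will check the other once the arm clears. Now I level the tray and take it back to its place.

>>> {"name": "carry_out", "arguments": {
  "series": [
    {"delta_rot": [-0.93, 0, 0], "travel": [0, 0, 0.2], "fingers": 1},
    {"delta_rot": [-0.93, 0, 0], "travel": [0, 0, 0.2], "fingers": 1},
    {"delta_rot": [-0.93, 0, 0], "travel": [0, 0, 0], "fingers": 1},
    {"delta_rot": [-0.93, 0, 0], "travel": [0, 0, 0], "fingers": 1},
    {"delta_rot": [-0.93, 0, 0], "travel": [0, 0, 0], "fingers": 1}
  ]
}}

```text
clock: 11.5
tcp_pos: [0.6131, 0.069, 0.2541]
orientation: [-0.162, 0.689, 0.687, 0.162]
wrist_force: [0.2, -0.1, -2.3]
finger_gap: 0.0108
grip_force: 87.9
```

>>> {"name": "carry_out", "arguments": {
  "series": [
    {"delta_rot": [-0.93, 0, 0], "travel": [0, 0, 0], "fingers": 1},
    {"delta_rot": [-0.93, 0, 0], "travel": [0, 0, 0], "fingers": 1},
    {"delta_rot": [-0.93, 0, 0], "travel": [0, 0, 0], "fingers": 1},
    {"delta_rot": [-0.93, 0, 0], "travel": [0, 0, 0], "fingers": 1},
    {"delta_rot": [-0.93, 0, 0], "travel": [0, 0, 0], "fingers": 1}
  ]
}}

```text
clock: 12.12
tcp_pos: [0.613, 0.0692, 0.2541]
orientation: [0.001, 0.708, 0.706, -0.001]
wrist_force: [0.6, 0.3, -1.7]
finger_gap: 0.0108
grip_force: 87.8
```

>>> {"name": "carry_out", "arguments": {
  "series": [
    {"delta_rot": [0, 0, 0.9], "travel": [-0.4, 0.36, 0], "fingers": 1},
    {"delta_rot": [0, 0, 0.9], "travel": [-0.4, 0.36, 0], "fingers": 1},
    {"delta_rot": [0, 0, 0.9], "travel": [-0.4, 0.36, 0], "fingers": 1},
    {"delta_rot": [0, 0, 0.9], "travel": [-0.4, 0.36, 0], "fingers": 1},
    {"delta_rot": [0, 0, 0.9], "travel": [-0.4, 0.36, 0], "fingers": 1}
  ]
}}

```text
clock: 12.75
tcp_pos: [0.5624, 0.1145, 0.2537]
orientation: [-0.001, 0.531, 0.847, 0.0]
wrist_force: [-0.2, 0.3, -1.0]
finger_gap: 0.0109
grip_force: 87.7
```

>>> {"name": "carry_out", "arguments": {
  "series": [
    {"delta_rot": [0, 0, 0.95], "travel": [-0.4, 0.36, 0], "fingers": 1},
    {"delta_rot": [0, 0, 0.95], "travel": [-0.4, 0.36, 0], "fingers": 1},
    {"delta_rot": [0, 0, 0.95], "travel": [-0.4, 0.36, 0], "fingers": 1},
    {"delta_rot": [0, 0, 0.95], "travel": [-0.4, 0.36, 0], "fingers": 1},
    {"delta_rot": [0, 0, 0.9], "travel": [-0.4, 0.36, 0], "fingers": 1}
  ]
}}

```text
clock: 13.38
tcp_pos: [0.5124, 0.1595, 0.2537]
orientation: [-0.001, 0.319, 0.948, 0.0]
wrist_force: [1.0, 0.1, -1.6]
finger_gap: 0.011
grip_force: 87.7
```

>>> {"name": "carry_out", "arguments": {
  "series": [
    {"delta_rot": [0, 0, 0.9], "travel": [-0.4, 0.36, 0], "fingers": 1},
    {"delta_rot": [0, 0, 0.9], "travel": [-0.4, 0.36, 0], "fingers": 1},
    {"delta_rot": [0, 0, 0.9], "travel": [-0.4, 0.36, 0], "fingers": 1},
    {"delta_rot": [0, 0, 0.9], "travel": [-0.4, 0.36, 0], "fingers": 1},
    {"delta_rot": [0, 0, 0.9], "travel": [-0.4, 0.36, 0], "fingers": 1}
  ]
}}

```text
clock: 14.0
tcp_pos: [0.4624, 0.2044, 0.2537]
orientation: [-0.001, 0.1, 0.995, 0.0]
wrist_force: [-0.5, 0.2, -2.2]
finger_gap: 0.0111
grip_force: 87.7
```

>>> {"name": "carry_out", "arguments": {
  "series": [
    {"delta_rot": [0, 0, 0.95], "travel": [-0.4, 0.36, 0], "fingers": 1},
    {"delta_rot": [0, 0, 0.95], "travel": [-0.4, 0.36, 0], "fingers": 1},
    {"delta_rot": [0, 0, 0.95], "travel": [-0.4, 0.36, 0], "fingers": 1},
    {"delta_rot": [0, 0, 0.95], "travel": [-0.4, 0.36, 0], "fingers": 1},
    {"delta_rot": [0, 0, 0.9], "travel": [-0.4, 0.36, 0], "fingers": 1}
  ]
}}

```text
clock: 14.62
tcp_pos: [0.4124, 0.2493, 0.2538]
orientation: [-0.0, -0.135, 0.991, 0.0]
wrist_force: [-0.6, -0.0, -0.9]
finger_gap: 0.0109
grip_force: 87.7
```

>>> {"name": "carry_out", "arguments": {
  "series": [
    {"delta_rot": [0, 0, 0], "travel": [0, 0, -0.7], "fingers": 1},
    {"delta_rot": [0, 0, 0], "travel": [0, 0, -1], "fingers": 1},
    {"delta_rot": [0, 0, 0], "travel": [0, 0, -1], "fingers": 1},
    {"delta_rot": [0, 0, 0], "travel": [0, 0, -1], "fingers": 1},
    {"delta_rot": [0, 0, 0], "travel": [0, 0, -1], "fingers": 1}
  ]
}}

```text
clock: 15.25
tcp_pos: [0.4127, 0.2491, 0.1356]
orientation: [-0.0, -0.133, 0.991, 0.0]
wrist_force: [-0.0, 0.8, -1.6]
finger_gap: 0.0108
grip_force: 87.8
```

>>> {"name": "carry_out", "arguments": {
  "series": [
    {"delta_rot": [0, 0, 0], "travel": [0, 0, -1], "fingers": 1},
    {"delta_rot": [0, 0, 0], "travel": [0, 0, -0.4], "fingers": 1},
    {"delta_rot": [0, 0, 0], "travel": [0, 0, 0], "fingers": 1}
  ]
}}

```text
clock: 15.62
tcp_pos: [0.4127, 0.2489, 0.101]
orientation: [-0.001, -0.133, 0.991, 0.0]
wrist_force: [0.5, 0.1, -0.9]
finger_gap: 0.0108
grip_force: 87.8
```

Run:
```python
from h import *
s=snap('scene','pics/s5.png')['color'][:,:,::-1];t=snap('top','pics/t5.png')['color'][:,:,::-1]
cv2.imwrite('pics/crop6.png',np.hstack([cv2.resize(s[150:290,180:400],(472,300),interpolation=2),cv2.resize(t[175:295,285:417],(328,300),interpolation=2)]))
st=env.get_state();print(st['tcp_pos'],st['orientation'],st['wrist_force'],st['finger_gap'])
```

```text
[0.41376048 0.24928199 0.10216429] [ 5.39514503e-04 -1.33189101e-01  9.91090459e-01  2.72079786e-04] [ 0.17380406  0.09561537 -1.02920568] 0.01100876326434419
```

View pics/crop6.png

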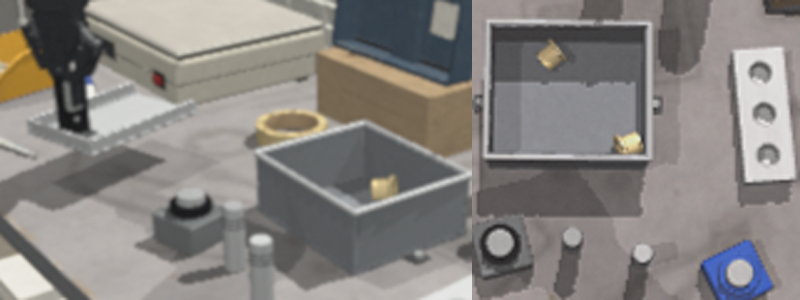

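Both bushes lie inside the hopper, at top crop (550,55) and (628,143). I set the tray down, release it, and move over the first pin.

>>> {"name": "carry_out", "arguments": {
  "series": [
    {"delta_rot": [0, 0, 0], "travel": [0, 0, -0.8], "fingers": 1},
    {"delta_rot": [0, 0, 0], "travel": [0, 0, -0.8], "fingers": 1},
    {"delta_rot": [0, 0, 0], "travel": [0, 0, -0.5], "fingers": 1},
    {"delta_rot": [0, 0, 0], "travel": [0, 0, -0.26], "fingers": 1},
    {"delta_rot": [0, 0, 0], "travel": [0, 0, 0], "fingers": 1}
  ]
}}

```text
clock: 16.35
tcp_pos: [0.4137, 0.2492, 0.0427]
orientation: [0.0, -0.133, 0.991, 0.0]
wrist_force: [-0.1, 0.2, -1.7]
finger_gap: 0.0107
grip_force: 88.1
```

>>> {"name": "carry_out", "arguments": {
  "series": [
    {"delta_rot": [0, 0, 0], "travel": [0, 0, 0], "fingers": 0},
    {"delta_rot": [0, 0, 0], "travel": [0, 0, 0], "fingers": -1},
    {"delta_rot": [0, 0, 0], "travel": [0, 0, 0], "fingers": -1},
    {"delta_rot": [0, 0, 0], "travel": [0, 0, 0], "fingers": -1},
    {"delta_rot": [0, 0, 0], "travel": [0, 0, 0], "fingers": -1}
  ]
}}

```text
clock: 16.98
tcp_pos: [0.4132, 0.249, 0.0424]
orientation: [0.0, -0.133, 0.991, 0.0]
wrist_force: [1.1, 0.0, -0.5]
finger_gap: 0.0854
grip_force: 0.0
```

>>> {"name": "carry_out", "arguments": {
  "series": [
    {"delta_rot": [0, 0, 0], "travel": [0, 0, 0.6], "fingers": -1},
    {"delta_rot": [0, 0, 0], "travel": [0, 0, 1], "fingers": -1},
    {"delta_rot": [0, 0, 0], "travel": [0, 0, 1], "fingers": -1},
    {"delta_rot": [0, 0, 0], "travel": [0, 0, 1], "fingers": -1},
    {"delta_rot": [0, 0, 0], "travel": [0, 0, 1], "fingers": -1}
  ]
}}

```text
clock: 17.6
tcp_pos: [0.4133, 0.2491, 0.1593]
orientation: [0.001, -0.133, 0.991, 0.0]
wrist_force: [0.3, 0.2, -0.6]
finger_gap: 0.0854
grip_force: 0.0
```

>>> {"name": "carry_out", "arguments": {
  "series": [
    {"delta_rot": [0, 0, 0.93], "travel": [0.11, -0.87, 1], "fingers": -1},
    {"delta_rot": [0, 0, 0.93], "travel": [0.11, -0.87, 0], "fingers": -1},
    {"delta_rot": [0, 0, 0.93], "travel": [0.11, -0.87, 0], "fingers": -1},
    {"delta_rot": [0, 0, 0.93], "travel": [0.11, -0.87, 0], "fingers": -1},
    {"delta_rot": [0, 0, 0.93], "travel": [0.11, -0.87, 0], "fingers": -1}
  ]
}}

```text
clock: 18.23
tcp_pos: [0.4272, 0.1396, 0.1835]
orientation: [0.001, -0.359, 0.933, -0.0]
wrist_force: [0.2, 0.6, 0.2]
finger_gap: 0.0854
grip_force: 0.0
```

>>> {"name": "carry_out", "arguments": {
  "series": [
    {"delta_rot": [0, 0, 0.93], "travel": [0.11, -0.87, 0], "fingers": -1},
    {"delta_rot": [0, 0, 0.93], "travel": [0.11, -0.87, 0], "fingers": -1},
    {"delta_rot": [0, 0, 0.93], "travel": [0.11, -0.87, 0], "fingers": -1},
    {"delta_rot": [0, 0, 0.93], "travel": [0.11, -0.87, 0], "fingers": -1},
    {"delta_rot": [0, 0, 0.93], "travel": [0.11, -0.87, 0], "fingers": -1}
  ]
}}

```text
clock: 18.85
tcp_pos: [0.4409, 0.0308, 0.1834]
orientation: [0.0, -0.565, 0.825, -0.0]
wrist_force: [-0.2, 0.0, -0.1]
finger_gap: 0.0854
grip_force: 0.0
```

>>> {"name": "carry_out", "arguments": {
  "series": [
    {"delta_rot": [0, 0, 0.93], "travel": [0.11, -0.87, 0], "fingers": -1},
    {"delta_rot": [0, 0, 0.93], "travel": [0.11, -0.87, 0], "fingers": -1},
    {"delta_rot": [0, 0, 0.93], "travel": [0.11, -0.87, 0], "fingers": -1},
    {"delta_rot": [0, 0, 0.93], "travel": [0.11, -0.87, 0], "fingers": -1},
    {"delta_rot": [0, 0, 0], "travel": [0, 0, 0], "fingers": -1}
  ]
}}

```text
clock: 19.48
tcp_pos: [0.4521, -0.0566, 0.1833]
orientation: [0.0, -0.706, 0.709, -0.001]
wrist_force: [0.5, 0.1, 0.3]
finger_gap: 0.0857
grip_force: 0.0
```

Run:
```python
from h import *
import pickle
s0=snap('scene','pics/s6.png');t0=snap('top','pics/t6.png');s=s0['color'][:,:,::-1];t=t0['color'][:,:,::-1]
pickle.dump({'scene':s0,'top':t0},open('c6.pkl','wb'))
cv2.imwrite('pics/crop7.png',np.hstack([cv2.resize(s[130:320,180:400],(474,410),interpolation=2),cv2.resize(t[210:310,180:255],(307,410),interpolation=2)]))
st=env.get_state();print(st['tcp_pos'],st['orientation'],st['joint_pos'],st['finger_gap'])
```

```text
[ 0.45164159 -0.05530507  0.18290889] [ 1.97863807e-04 -7.05907708e-01  7.08303796e-01 -3.80750261e-05] [-2.98794102e-01  1.04309439e-01 -3.38621856e-01  1.12761214e+00
  3.13756084e-04 -1.86620181e+00] 0.08554517501725507
```

View pics/crop7.png

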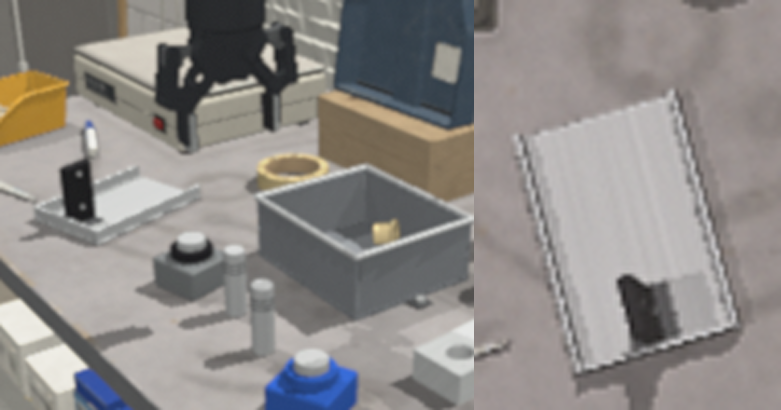

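Tray lies flat and empty where it was, the bush at scene crop (385,232) is in the hopper, and the pins stand at (234,250) and (262,288). Now down on pin 1.

>>> {"name": "carry_out", "arguments": {
  "series": [
    {"delta_rot": [0, 0, 0], "travel": [0, 0.04, -0.8], "fingers": -1},
    {"delta_rot": [0, 0, 0], "travel": [0, 0, -1], "fingers": -1},
    {"delta_rot": [0, 0, 0], "travel": [0, 0, -1], "fingers": -1},
    {"delta_rot": [0, 0, 0], "travel": [0, 0, -1], "fingers": -1},
    {"delta_rot": [0, 0, 0], "travel": [0, 0, -1], "fingers": -1}
  ]
}}

```text
clock: 20.2
tcp_pos: [0.4517, -0.0535, 0.062]
orientation: [0.0, -0.707, 0.708, -0.0]
wrist_force: [-0.2, -0.5, 0.1]
finger_gap: 0.0853
grip_force: 0.0
```

>>> {"name": "carry_out", "arguments": {
  "series": [
    {"delta_rot": [0, 0, 0], "travel": [0, 0, -1], "fingers": -1},
    {"delta_rot": [0, 0, 0], "travel": [0, 0, 0], "fingers": -1},
    {"delta_rot": [0, 0, 0], "travel": [0, 0, 0], "fingers": 0},
    {"delta_rot": [0, 0, 0], "travel": [0, 0, 0], "fingers": 0.2},
    {"delta_rot": [0, 0, 0], "travel": [0, 0, 0], "fingers": 1}
  ],
  "squeeze": 50
}}

```text
clock: 20.82
tcp_pos: [0.4524, -0.0546, 0.0382]
orientation: [0.0, -0.707, 0.708, -0.001]
wrist_force: [-0.3, 0.3, -0.3]
finger_gap: 0.0321
grip_force: 0.0
```

>>> {"name": "carry_out", "arguments": {
  "series": [
    {"delta_rot": [0, 0, 0], "travel": [0, 0, 0], "fingers": 1},
    {"delta_rot": [0, 0, 0], "travel": [0, 0, 0], "fingers": 1},
    {"delta_rot": [0, 0, 0], "travel": [0, 0, 0], "fingers": 1}
  ]
}}

```text
clock: 21.2
tcp_pos: [0.4523, -0.0547, 0.0381]
orientation: [0.0, -0.707, 0.708, -0.001]
wrist_force: [-1.4, -0.1, 6.1]
finger_gap: 0.0228
grip_force: 48.9
```

Run:
```python
from h import *
import pickle
cs=pickle.load(open('c0.pkl','rb'));T=cs['top']
for u,v,z in [(325.2,270.4,.075),(353.2,276.4,.075),(400.8,204,.032),(402.4,220.4,.032),(404,236.8,.032),(295.6,272.4,.0533)]: print(atz(T,u,v,z).round(4))
# subpixel: pin tops bright blobs / holes dark blobs
g=cv2.cvtColor(T['color'],cv2.COLOR_RGB2GRAY).astype(float)
for n,(u,v),sg in [('p1',(325,270),1),('p2',(353,276),1),('h0',(401,204),-1),('h1',(402,220),-1),('h2',(404,237),-1)]:
    r=8; w=g[v-r:v+r+1,u-r:u+r+1]; b=np.median(w); d=sg*(w-b); print(n,'bg',b,'\n',w[3:14,3:14].astype(int) if n in('p1','h1') else '')
print(env.get_state()['tcp_pos'],env.get_state()['wrist_force'],env.get_state()['finger_gap'])
```

```text
[ 0.4497 -0.0538  0.075 ]
[ 0.4308 -0.1327  0.075 ]
[ 0.6488 -0.2837  0.032 ]
[ 0.5989 -0.2861  0.032 ]
[ 0.5494 -0.2884  0.032 ]
[0.4486 0.0314 0.0533]
p1 bg 150.0 
 [[150 151 153 150 163 163 159 154 154 153 155]
 [149 148 143 152 182 185 178 159 152 153 155]
 [145 142 158 200 199 198 200 191 159 146 148]
 [141 148 197 198 197 195 196 200 180 117 134]
 [141 149 201 197 197 196 196 198 183 133 138]
 [140 139 197 200 197 197 198 199 176 114 137]
 [140 117 164 198 199 202 201 196 150 101 138]
 [141  99 111 172 189 191 190 167  96 100 138]
 [143 103  74  87 126 139 123  67  72 115 140]
 [142  99  77  67  71  65  66  68  88 131 139]
 [142 103  94  84  80  77  78  80 107 148 144]]
p2 bg 153.0 
 
h0 bg 220.0 
 
h1 bg 218.0 
 [[220 220 222 213 200 192 206 212 220 221 221]
 [221 220 204 155 113 114 127 162 196 218 222]
 [221 198 143 100  91  97  95  91 129 189 219]
 [209 152 109 113 134 139 132 101  94 138 199]
 [205 135 117 129 150 150 152 140  98 118 190]
 [203 131 118 127 148 147 150 142 108 105 174]
 [205 139 122 143 145 146 148 149 132 111 183]
 [213 173 157 191 167 162 144 146 137 145 205]
 [216 200 191 199 221 211 168 163 159 192 216]
 [218 217 202 195 202 219 221 211 187 210 218]
 [217 219 217 216 211 202 202 208 218 219 216]]
h2 bg 217.0 
 
[ 0.45231325 -0.05465308  0.03813207] [-1.4397591  -0.14134349  6.07394371] 0.022792670264489986
```

>>> {"name": "carry_out", "arguments": {
  "series": [
    {"delta_rot": [0, 0, 0], "travel": [0, 0, 0.5], "fingers": 1},
    {"delta_rot": [0, 0, 0], "travel": [0, 0, 1], "fingers": 1},
    {"delta_rot": [0, 0, 0], "travel": [0, 0, 1], "fingers": 1},
    {"delta_rot": [0, 0, 0], "travel": [0, 0, 1], "fingers": 1},
    {"delta_rot": [0, 0, 0], "travel": [0.39, -0.94, 0.2], "fingers": 1}
  ]
}}

```text
clock: 21.82
tcp_pos: [0.4618, -0.0775, 0.1321]
orientation: [-0.001, 0.707, -0.707, 0.001]
wrist_force: [-0.5, 0.2, -0.9]
finger_gap: 0.023
grip_force: 49.2
```

>>> {"name": "carry_out", "arguments": {
  "series": [
    {"delta_rot": [0, 0, 0], "travel": [0.39, -0.94, 0], "fingers": 1},
    {"delta_rot": [0, 0, 0], "travel": [0.39, -0.94, 0], "fingers": 1},
    {"delta_rot": [0, 0, 0], "travel": [0.39, -0.94, 0], "fingers": 1},
    {"delta_rot": [0, 0, 0], "travel": [0.39, -0.94, 0], "fingers": 1},
    {"delta_rot": [0, 0, 0], "travel": [0.39, -0.94, 0], "fingers": 1}
  ]
}}

```text
clock: 22.45
tcp_pos: [0.5103, -0.1967, 0.1296]
orientation: [-0.0, -0.706, 0.708, 0.0]
wrist_force: [0.8, -0.1, -1.9]
finger_gap: 0.0228
grip_force: 49.2
```

>>> {"name": "carry_out", "arguments": {
  "series": [
    {"delta_rot": [0, 0, 0], "travel": [0.39, -0.94, 0], "fingers": 1},
    {"delta_rot": [0, 0, 0], "travel": [0.39, -0.94, 0], "fingers": 1},
    {"delta_rot": [0, 0, 0], "travel": [0.39, -0.94, 0], "fingers": 1},
    {"delta_rot": [0, 0, 0], "travel": [0.39, -0.94, 0], "fingers": 1},
    {"delta_rot": [0, 0, 0], "travel": [0, 0, -1], "fingers": 1}
  ]
}}

```text
clock: 23.08
tcp_pos: [0.5513, -0.2931, 0.1062]
orientation: [0.0, -0.706, 0.708, -0.003]
wrist_force: [-0.6, 0.3, -1.5]
finger_gap: 0.0225
grip_force: 49.2
```

>>> {"name": "carry_out", "arguments": {
  "series": [
    {"delta_rot": [0, 0, 0], "travel": [0, 0, -1], "fingers": 1},
    {"delta_rot": [0, 0, 0], "travel": [0, 0, 0], "fingers": 1},
    {"delta_rot": [0, 0, 0], "travel": [0, 0, 0], "fingers": 1}
  ]
}}

```text
clock: 23.45
tcp_pos: [0.5495, -0.2899, 0.0804]
orientation: [0.0, -0.706, 0.708, -0.0]
wrist_force: [-0.1, 0.6, -1.3]
finger_gap: 0.0227
grip_force: 49.2
```

Run:
```python
from h import *
S=snap('scene','pics/s8.png');t=snap('top','pics/t8.png')['color'][:,:,::-1]
s=S['color'][:,:,::-1]
cv2.imwrite('pics/crop8.png',np.hstack([cv2.resize(s[220:330,350:460],(600,600),interpolation=2),cv2.resize(t[190:270,360:440],(200,200),interpolation=2).repeat(3,0)]))
st=env.get_state();print(st['tcp_pos'],st['wrist_force'],st['finger_gap'])
```

```text
[ 0.54998633 -0.29006307  0.08116177] [ 0.29868163 -1.07264957 -1.55591739] 0.022535661327677786
```

View pics/crop8.png

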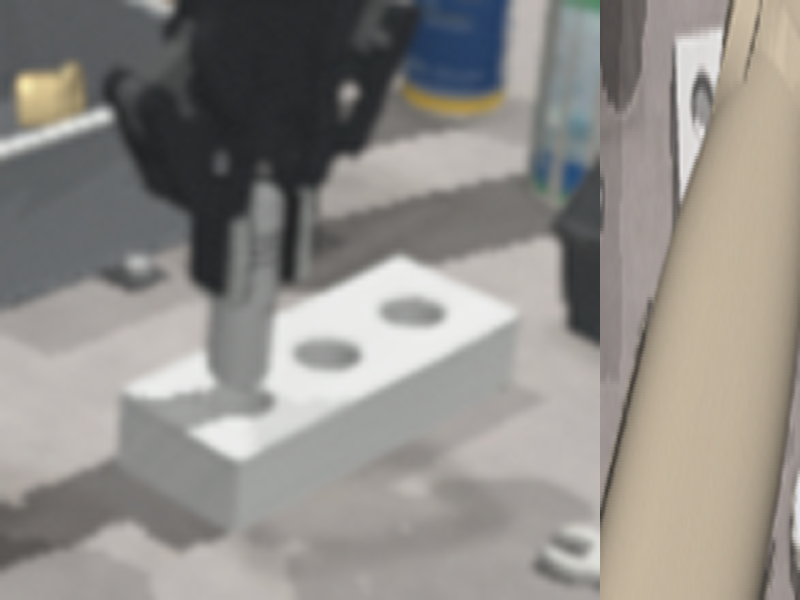

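The pin foot at crop (240,380) hangs just over bore 2, whose mouth is near (241,398), and lines up sideways. I lower gently and watch the force.

>>> {"name": "carry_out", "arguments": {
  "series": [
    {"delta_rot": [0, 0, 0], "travel": [0, 0, -0.3], "fingers": 1},
    {"delta_rot": [0, 0, 0], "travel": [0, 0, -0.2], "fingers": 1},
    {"delta_rot": [0, 0, 0], "travel": [0, 0, -0.15], "fingers": 1},
    {"delta_rot": [0, 0, 0], "travel": [0, 0, 0], "fingers": 1}
  ]
}}

```text
clock: 24.05
tcp_pos: [0.5489, -0.2892, 0.063]
orientation: [-0.0, -0.707, 0.708, 0.001]
wrist_force: [-0.5, -0.1, -1.3]
finger_gap: 0.0227
grip_force: 49.2
```

Run:
```python
from workcell import env
st=env.get_state();print(st['tcp_pos'],st['wrist_force'],st['ft_torque'],st['finger_gap'])
```

```text
[ 0.54889113 -0.28924892  0.06301986] [-0.48351885 -0.07623751 -1.27930711] [-0.01644091  0.04096222 -0.02164843] 0.02273425629076215
```

>>> {"name": "carry_out", "arguments": {
  "series": [
    {"delta_rot": [0, 0, 0], "travel": [0, 0, -0.25], "fingers": 1},
    {"delta_rot": [0, 0, 0], "travel": [0, 0, -0.25], "fingers": 1},
    {"delta_rot": [0, 0, 0], "travel": [0, 0, -0.08], "fingers": 1},
    {"delta_rot": [0, 0, 0], "travel": [0, 0, 0], "fingers": 1}
  ]
}}

```text
clock: 24.55
tcp_pos: [0.5491, -0.2894, 0.0488]
orientation: [-0.0, -0.707, 0.708, 0.0]
wrist_force: [-0.7, 0.3, -0.5]
finger_gap: 0.0226
grip_force: 49.4
```

Run:
```python
from h import *
import pickle
T=pickle.load(open('c6.pkl','rb'))['top'];T0=pickle.load(open('c0.pkl','rb'))['top']
for n,c,(u,v) in [('p1',T0,(325,269)),('p2',T0,(353,276)),('p2b',T,(353,276))]:
    g=cv2.cvtColor(c['color'],cv2.COLOR_RGB2GRAY)[v-7:v+8,u-7:u+8].astype(float); w=np.clip(g-165,0,30); Y,X=np.mgrid[v-7:v+8,u-7:u+8]
    a,b=(w*X).sum()/w.sum(),(w*Y).sum()/w.sum(); print(n,a,b,w.sum()/30,atz(c,a,b,.075).round(4))
```

```text
p1 324.8431952662722 269.1045364891519 33.8 [ 0.4534 -0.0529  0.075 ]
p2 353.30181086519116 275.53923541247485 33.13333333333333 [ 0.4332 -0.1331  0.075 ]
p2b 352.93150684931504 275.19634703196346 7.3 [ 0.4342 -0.1321  0.075 ]
```

>>> {"name": "carry_out", "arguments": {
  "series": [
    {"delta_rot": [0, 0, 0], "travel": [0, 0, 0], "fingers": 0.2},
    {"delta_rot": [0, 0, 0], "travel": [0, 0, 0], "fingers": -1},
    {"delta_rot": [0, 0, 0], "travel": [0, 0, 0], "fingers": -1},
    {"delta_rot": [0, 0, 0], "travel": [0, 0, 0], "fingers": -1},
    {"delta_rot": [0, 0, 0], "travel": [0, 0, 0], "fingers": -1}
  ]
}}

```text
clock: 25.18
tcp_pos: [0.5492, -0.2895, 0.0491]
orientation: [-0.0, -0.707, 0.708, 0.0]
wrist_force: [-0.3, -0.6, 0.2]
finger_gap: 0.0851
grip_force: 0.0
```

>>> {"name": "carry_out", "arguments": {
  "series": [
    {"delta_rot": [0, 0, 0], "travel": [0, 0, 0.6], "fingers": -1},
    {"delta_rot": [0, 0, 0], "travel": [0, 0, 1], "fingers": -1},
    {"delta_rot": [0, 0, 0], "travel": [0, 0, 1], "fingers": -1},
    {"delta_rot": [0, 0, 0], "travel": [0, 0, 1], "fingers": -1},
    {"delta_rot": [0, 0, 0], "travel": [0, 0, 1], "fingers": -1}
  ]
}}

```text
clock: 25.8
tcp_pos: [0.5494, -0.2896, 0.1662]
orientation: [0.0, -0.707, 0.708, -0.001]
wrist_force: [0.9, 0.2, 0.8]
finger_gap: 0.0853
grip_force: 0.0
```

>>> {"name": "carry_out", "arguments": {
  "series": [
    {"delta_rot": [0, 0, 0], "travel": [0, 0, 1], "fingers": -1},
    {"delta_rot": [0, 0, 0], "travel": [-0.66, 0.89, 0], "fingers": -1},
    {"delta_rot": [0, 0, 0], "travel": [-0.66, 0.89, 0], "fingers": -1},
    {"delta_rot": [0, 0, 0], "travel": [-0.66, 0.89, 0], "fingers": -1},
    {"delta_rot": [0, 0, 0], "travel": [-0.66, 0.89, 0], "fingers": -1}
  ]
}}

```text
clock: 26.42
tcp_pos: [0.4828, -0.1999, 0.1903]
orientation: [0.0, -0.706, 0.708, -0.001]
wrist_force: [0.0, 0.3, 0.2]
finger_gap: 0.0853
grip_force: 0.0
```

>>> {"name": "carry_out", "arguments": {
  "series": [
    {"delta_rot": [0, 0, 0], "travel": [-0.66, 0.89, 0], "fingers": -1},
    {"delta_rot": [0, 0, 0], "travel": [-0.66, 0.89, 0], "fingers": -1},
    {"delta_rot": [0, 0, 0], "travel": [-0.66, 0.89, 0], "fingers": -1},
    {"delta_rot": [0, 0, 0], "travel": [0, 0, 0], "fingers": -1},
    {"delta_rot": [0, 0, 0], "travel": [0, 0, 0], "fingers": -1}
  ]
}}

```text
clock: 27.05
tcp_pos: [0.4346, -0.1344, 0.1901]
orientation: [0.0, -0.707, 0.708, -0.001]
wrist_force: [1.3, -0.2, -1.2]
finger_gap: 0.0855
grip_force: 0.0
```

Run:
```python
from h import *
s=snap('scene','pics/s9.png')['color'][:,:,::-1]
cv2.imwrite('pics/crop9.png',cv2.resize(s[190:340,270:470],(800,600),interpolation=2))
st=env.get_state();print(st['tcp_pos'],st['wrist_force'])
```

```text
[ 0.43463743 -0.13451134  0.18977626] [0.71247523 0.47344081 1.07915229]
```

View pics/crop9.png

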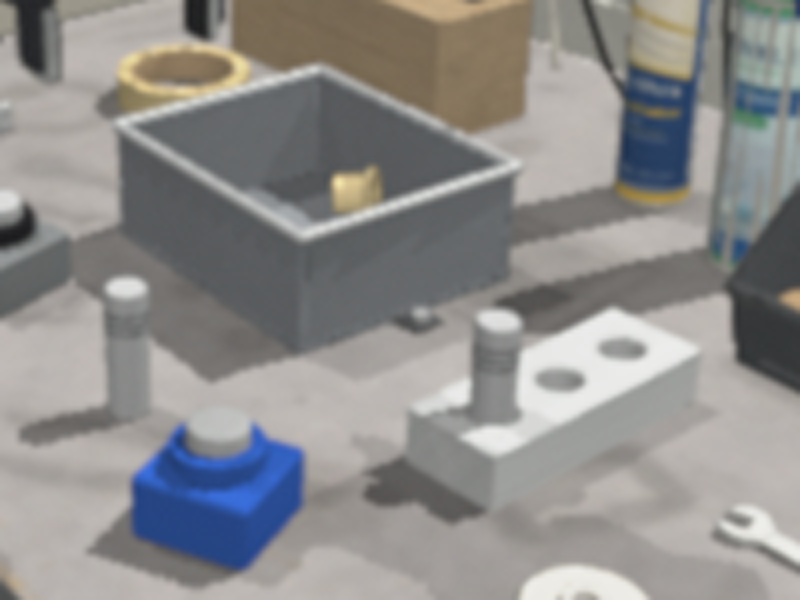

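Pin 1 stands seated in bore 2 at crop (497,365), and pin 2 is at (127,345). Now pin 2.

>>> {"name": "carry_out", "arguments": {
  "series": [
    {"delta_rot": [0, 0, 0], "travel": [0, 0, -1], "fingers": -1},
    {"delta_rot": [0, 0, 0], "travel": [0, 0, -1], "fingers": -1},
    {"delta_rot": [0, 0, 0], "travel": [0, 0, -1], "fingers": -1},
    {"delta_rot": [0, 0, 0], "travel": [0, 0, -1], "fingers": -1},
    {"delta_rot": [0, 0, 0], "travel": [0, 0, -1], "fingers": -1}
  ]
}}

```text
clock: 27.72
tcp_pos: [0.4346, -0.1347, 0.0633]
orientation: [0.0, -0.706, 0.708, -0.0]
wrist_force: [-0.4, 0.3, 0.6]
finger_gap: 0.0859
grip_force: 0.0
```

>>> {"name": "carry_out", "arguments": {
  "series": [
    {"delta_rot": [0, 0, 0], "travel": [0, 0, -1], "fingers": -1},
    {"delta_rot": [0, 0, 0], "travel": [0, 0, -0.08], "fingers": -1},
    {"delta_rot": [0, 0, 0], "travel": [0, 0, 0], "fingers": 0},
    {"delta_rot": [0, 0, 0], "travel": [0, 0, 0], "fingers": 0.2},
    {"delta_rot": [0, 0, 0], "travel": [0, 0, 0], "fingers": 1}
  ]
}}

```text
clock: 28.35
tcp_pos: [0.4345, -0.1341, 0.0379]
orientation: [0.0, -0.707, 0.708, -0.001]
wrist_force: [-0.1, 0.3, -0.2]
finger_gap: 0.0326
grip_force: 0.0
```

>>> {"name": "carry_out", "arguments": {
  "series": [
    {"delta_rot": [0, 0, 0], "travel": [0, 0, 0], "fingers": 1},
    {"delta_rot": [0, 0, 0], "travel": [0, 0, 0], "fingers": 1},
    {"delta_rot": [0, 0, 0], "travel": [0, 0, 0], "fingers": 1}
  ]
}}

```text
clock: 28.72
tcp_pos: [0.4343, -0.134, 0.0379]
orientation: [0.0, -0.707, 0.708, -0.001]
wrist_force: [-0.6, 0.5, 5.8]
finger_gap: 0.0228
grip_force: 48.9
```

>>> {"name": "carry_out", "arguments": {
  "series": [
    {"delta_rot": [0, 0, 0], "travel": [0, 0, 0.5], "fingers": 1},
    {"delta_rot": [0, 0, 0], "travel": [0, 0, 1], "fingers": 1},
    {"delta_rot": [0, 0, 0], "travel": [0, 0, 1], "fingers": 1},
    {"delta_rot": [0, 0, 0], "travel": [0, 0, 1], "fingers": 1},
    {"delta_rot": [0, 0, 0], "travel": [0, 0, 1], "fingers": 1}
  ]
}}

```text
clock: 29.35
tcp_pos: [0.4334, -0.1335, 0.1508]
orientation: [-0.0, -0.707, 0.708, 0.0]
wrist_force: [1.0, -0.8, -1.9]
finger_gap: 0.0229
grip_force: 49.0
```

>>> {"name": "carry_out", "arguments": {
  "series": [
    {"delta_rot": [0, 0, 0], "travel": [0.86, -0.6, 0.3], "fingers": 1},
    {"delta_rot": [0, 0, 0], "travel": [0.86, -0.6, 0], "fingers": 1},
    {"delta_rot": [0, 0, 0], "travel": [0.86, -0.6, 0], "fingers": 1},
    {"delta_rot": [0, 0, 0], "travel": [0.86, -0.6, 0], "fingers": 1},
    {"delta_rot": [0, 0, 0], "travel": [0.86, -0.6, 0], "fingers": 1}
  ]
}}

```text
clock: 29.98
tcp_pos: [0.5415, -0.209, 0.1573]
orientation: [-0.0, -0.707, 0.708, 0.0]
wrist_force: [-0.0, 0.7, -0.2]
finger_gap: 0.0227
grip_force: 49.1
```

>>> {"name": "carry_out", "arguments": {
  "series": [
    {"delta_rot": [0, 0, 0], "travel": [0.86, -0.6, 0], "fingers": 1},
    {"delta_rot": [0, 0, 0], "travel": [0.86, -0.6, 0], "fingers": 1},
    {"delta_rot": [0, 0, 0], "travel": [0.86, -0.6, 0], "fingers": 1},
    {"delta_rot": [0, 0, 0], "travel": [0.86, -0.6, 0], "fingers": 1},
    {"delta_rot": [0, 0, 0], "travel": [0.82, -0.6, 0], "fingers": 1}
  ]
}}

```text
clock: 30.6
tcp_pos: [0.648, -0.2839, 0.1571]
orientation: [-0.0, -0.707, 0.708, 0.001]
wrist_force: [1.3, 0.7, -1.1]
finger_gap: 0.023
grip_force: 49.1
```

>>> {"name": "carry_out", "arguments": {
  "series": [
    {"delta_rot": [0, 0, 0], "travel": [0, 0, -1], "fingers": 1},
    {"delta_rot": [0, 0, 0], "travel": [0, 0, -1], "fingers": 1},
    {"delta_rot": [0, 0, 0], "travel": [0, 0, -0.7], "fingers": 1},
    {"delta_rot": [0, 0, 0], "travel": [0, 0, 0], "fingers": 1},
    {"delta_rot": [0, 0, 0], "travel": [0, 0, 0], "fingers": 1}
  ]
}}

```text
clock: 31.22
tcp_pos: [0.6481, -0.2839, 0.0906]
orientation: [0.0, -0.707, 0.708, -0.0]
wrist_force: [1.1, -0.6, -1.2]
finger_gap: 0.0227
grip_force: 49.3
```

>>> {"name": "carry_out", "arguments": {
  "series": [
    {"delta_rot": [0, 0, 0], "travel": [0.02, -0.01, -0.5], "fingers": 1},
    {"delta_rot": [0, 0, 0], "travel": [0, 0, -0.25], "fingers": 1},
    {"delta_rot": [0, 0, 0], "travel": [0, 0, -0.2], "fingers": 1},
    {"delta_rot": [0, 0, 0], "travel": [0, 0, -0.1], "fingers": 1},
    {"delta_rot": [0, 0, 0], "travel": [0, 0, 0], "fingers": 1}
  ]
}}

```text
clock: 31.85
tcp_pos: [0.6486, -0.284, 0.0632]
orientation: [0.0, -0.707, 0.708, -0.0]
wrist_force: [2.5, 0.0, -2.6]
finger_gap: 0.0228
grip_force: 49.1
```

>>> {"name": "carry_out", "arguments": {
  "series": [
    {"delta_rot": [0, 0, 0], "travel": [0.01, 0, -0.25], "fingers": 1},
    {"delta_rot": [0, 0, 0], "travel": [0.01, 0, -0.25], "fingers": 1},
    {"delta_rot": [0, 0, 0], "travel": [0, 0, -0.08], "fingers": 1},
    {"delta_rot": [0, 0, 0], "travel": [0, 0, 0], "fingers": 1}
  ]
}}

```text
clock: 32.35
tcp_pos: [0.6487, -0.2839, 0.0484]
orientation: [0.0, -0.707, 0.708, 0.0]
wrist_force: [2.3, 1.0, -2.8]
finger_gap: 0.023
grip_force: 49.1
```

>>> {"name": "carry_out", "arguments": {
  "series": [
    {"delta_rot": [0, 0, 0], "travel": [0, 0, 0], "fingers": 0.2},
    {"delta_rot": [0, 0, 0], "travel": [0, 0, 0], "fingers": -1},
    {"delta_rot": [0, 0, 0], "travel": [0, 0, 0], "fingers": -1},
    {"delta_rot": [0, 0, 0], "travel": [0, 0, 0], "fingers": -1},
    {"delta_rot": [0, 0, 0], "travel": [0, 0, 0], "fingers": -1}
  ]
}}

```text
clock: 32.98
tcp_pos: [0.6487, -0.284, 0.0489]
orientation: [-0.0, -0.707, 0.708, 0.0]
wrist_force: [0.2, -1.1, -0.3]
finger_gap: 0.0851
grip_force: 0.0
```

>>> {"name": "carry_out", "arguments": {
  "series": [
    {"delta_rot": [0, 0, 0], "travel": [0, 0, 0.6], "fingers": -1},
    {"delta_rot": [0, 0, 0], "travel": [0, 0, 1], "fingers": -1},
    {"delta_rot": [0, 0, 0], "travel": [0, 0, 1], "fingers": -1},
    {"delta_rot": [0, 0, 0], "travel": [0, 0, 1], "fingers": -1},
    {"delta_rot": [0, 0, 0], "travel": [0, 0, 1], "fingers": -1}
  ]
}}

```text
clock: 33.6
tcp_pos: [0.6489, -0.2841, 0.1661]
orientation: [0.0, -0.707, 0.708, -0.001]
wrist_force: [0.6, 0.1, 0.1]
finger_gap: 0.0856
grip_force: 0.0
```

>>> {"name": "carry_out", "arguments": {
  "series": [
    {"delta_rot": [0, 0, 0], "travel": [-0.4, 0.7, 0.6], "fingers": -1},
    {"delta_rot": [0, 0, 0], "travel": [-0.7, 1, 0], "fingers": 0},
    {"delta_rot": [0, 0, 0], "travel": [-0.7, 1, 0], "fingers": 1},
    {"delta_rot": [0, 0, 0], "travel": [-0.7, 1, 0], "fingers": 1},
    {"delta_rot": [0, 0, 0], "travel": [-0.7, 1, 0], "fingers": 1}
  ]
}}

```text
clock: 34.22
tcp_pos: [0.5684, -0.1658, 0.1802]
orientation: [0.0, -0.707, 0.708, -0.001]
wrist_force: [-0.1, -0.3, 0.5]
finger_gap: 0.0121
grip_force: 0.0
```

>>> {"name": "carry_out", "arguments": {
  "series": [
    {"delta_rot": [0, 0, 0], "travel": [-0.7, 1, 0], "fingers": 1},
    {"delta_rot": [0, 0, 0], "travel": [-0.7, 1, 0], "fingers": 1},
    {"delta_rot": [0, 0, 0], "travel": [-0.7, 1, 0], "fingers": 1},
    {"delta_rot": [0, 0, 0], "travel": [-0.7, 1, 0], "fingers": 1},
    {"delta_rot": [0, 0, 0], "travel": [-0.7, 1, 0], "fingers": 1}
  ]
}}

```text
clock: 34.85
tcp_pos: [0.481, -0.0408, 0.1802]
orientation: [0.0, -0.707, 0.708, -0.001]
wrist_force: [0.7, 0.4, -0.1]
finger_gap: 0.0001
grip_force: 0.0
```

Run:
```python
from h import *
s=snap('scene','pics/s10.png')['color'][:,:,::-1];t=snap('top','pics/t10.png')['color'][:,:,::-1]
cv2.imwrite('pics/crop10.png',np.hstack([cv2.resize(s[170:350,180:460],(467,300),interpolation=2),cv2.resize(t[170:305,180:430],(333,180),interpolation=2)] if 0 else [cv2.resize(s[170:350,180:460],(467,600//2),interpolation=2),cv2.resize(t[170:320,265:432],(333,300),interpolation=2)]))
st=env.get_state();print(st['tcp_pos'],st['wrist_force'],st['finger_gap'])
```

```text
[ 0.47952049 -0.0395093   0.18011865] [-0.3833845   0.22238328  0.793443  ] -0.000126116702512619
```

View pics/crop10.png

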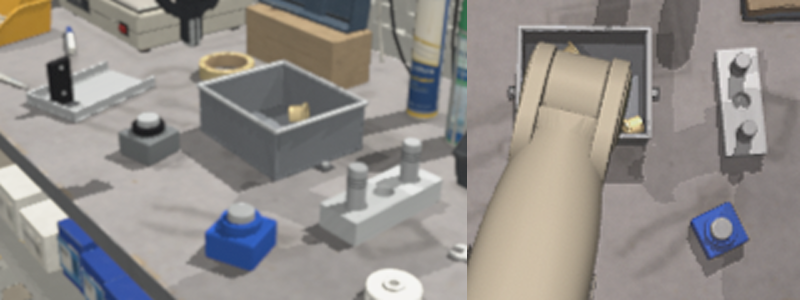

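Both pins stand in bores at scene crop (357,187) and (411,160). The tray is flat, and both bushes are in the hopper at top crop (571,48) and (632,124). Now the grey button.

>>> {"name": "carry_out", "arguments": {
  "series": [
    {"delta_rot": [0, 0, 0], "travel": [-0.4, 0.96, 0], "fingers": 1},
    {"delta_rot": [0, 0, 0], "travel": [-0.4, 0.96, 0], "fingers": 1},
    {"delta_rot": [0, 0, 0], "travel": [-0.4, 0.96, 0], "fingers": 1},
    {"delta_rot": [0, 0, 0], "travel": [0, 0, -1], "fingers": 1},
    {"delta_rot": [0, 0, 0], "travel": [0, 0, -1], "fingers": 1}
  ]
}}

```text
clock: 35.58
tcp_pos: [0.4526, 0.0304, 0.1297]
orientation: [0.001, -0.707, 0.707, -0.001]
wrist_force: [0.4, -0.1, -0.2]
finger_gap: 0.0001
grip_force: 0.0
```

>>> {"name": "carry_out", "arguments": {
  "series": [
    {"delta_rot": [0, 0, 0], "travel": [0, 0, -1], "fingers": 1},
    {"delta_rot": [0, 0, 0], "travel": [0, 0, -1], "fingers": 1},
    {"delta_rot": [0, 0, 0], "travel": [0, 0, -0.6], "fingers": 1},
    {"delta_rot": [0, 0, 0], "travel": [0, 0, 0], "fingers": 1},
    {"delta_rot": [0, 0, 0], "travel": [0, 0, 0], "fingers": 1}
  ]
}}

```text
clock: 36.2
tcp_pos: [0.4523, 0.0302, 0.0648]
orientation: [0.0, -0.706, 0.708, -0.001]
wrist_force: [0.1, 0.7, -0.7]
finger_gap: -0.0002
grip_force: 0.0
```

Run:
```python
from h import *
s=snap('scene','pics/s11.png')['color'][:,:,::-1]
cv2.imwrite('pics/crop11.png',cv2.resize(s[190:280,220:340],(800,600),interpolation=2))
st=env.get_state();print(st['tcp_pos'],st['wrist_force'])
```

```text
[0.45235474 0.03024563 0.06492792] [ 0.00681047 -0.09799513 -0.32870164]
```

View pics/crop11.png

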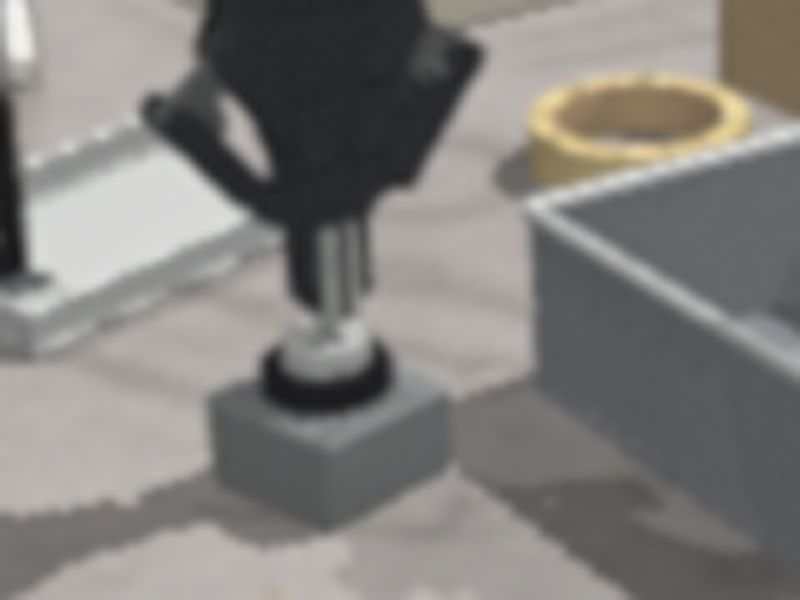

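Shut fingertips at crop (340,310) are centred over the grey button at (328,350). I press it in steps.

>>> {"name": "carry_out", "arguments": {
  "series": [
    {"delta_rot": [0, 0, 0], "travel": [0, 0, -0.2], "fingers": 1},
    {"delta_rot": [0, 0, 0], "travel": [0, 0, -0.1], "fingers": 1},
    {"delta_rot": [0, 0, 0], "travel": [0, 0, 0], "fingers": 1}
  ]
}}

```text
clock: 36.62
tcp_pos: [0.4517, 0.0304, 0.0565]
orientation: [0.0, -0.707, 0.708, -0.0]
wrist_force: [-0.2, -0.4, 1.8]
finger_gap: -0.0001
grip_force: 1.1
```

>>> {"name": "carry_out", "arguments": {
  "series": [
    {"delta_rot": [0, 0, 0], "travel": [0, 0, -0.1], "fingers": 1},
    {"delta_rot": [0, 0, 0], "travel": [0, 0, 0], "fingers": 1}
  ]
}}

```text
clock: 36.88
tcp_pos: [0.4517, 0.0304, 0.054]
orientation: [0.0, -0.707, 0.708, -0.0]
wrist_force: [0.6, -0.3, 3.8]
finger_gap: 0.0003
grip_force: 1.8
```

>>> {"name": "carry_out", "arguments": {
  "series": [
    {"delta_rot": [0, 0, 0], "travel": [0, 0, -0.1], "fingers": 1},
    {"delta_rot": [0, 0, 0], "travel": [0, 0, 0], "fingers": 1}
  ]
}}

```text
clock: 37.12
tcp_pos: [0.4518, 0.0304, 0.052]
orientation: [0.0, -0.707, 0.708, -0.0]
wrist_force: [-1.2, 0.5, 8.8]
finger_gap: 0.0001
grip_force: 4.5
```

>>> {"name": "carry_out", "arguments": {
  "series": [
    {"delta_rot": [0, 0, 0], "travel": [0, 0, -0.06], "fingers": 1},
    {"delta_rot": [0, 0, 0], "travel": [0, 0, 0], "fingers": 1}
  ]
}}

```text
clock: 37.38
tcp_pos: [0.4519, 0.0304, 0.0517]
orientation: [0.0, -0.707, 0.708, -0.001]
wrist_force: [-4.8, 0.5, 21.6]
finger_gap: 0.0
grip_force: 10.9
```

>>> {"name": "carry_out", "arguments": {
  "series": [
    {"delta_rot": [0, 0, 0], "travel": [0, 0, 0.4], "fingers": 1},
    {"delta_rot": [0, 0, 0], "travel": [0, 0, 1], "fingers": 1},
    {"delta_rot": [0, 0, 0], "travel": [0, 0, 1], "fingers": 1},
    {"delta_rot": [0, 0, 0], "travel": [0, 0, 1], "fingers": 1},
    {"delta_rot": [0, 0, 0], "travel": [0, 0, 1], "fingers": 1}
  ]
}}

```text
clock: 38.0
tcp_pos: [0.4502, 0.0307, 0.1599]
orientation: [-0.001, -0.707, 0.708, 0.001]
wrist_force: [-0.1, 0.6, -0.8]
finger_gap: 0.0003
grip_force: 0.0
```

Run:
```python
from h import *
s=snap('scene','pics/s12.png')['color'][:,:,::-1]
cv2.imwrite('pics/crop12.png',cv2.resize(s[150:360,180:460],(800,600),interpolation=2))
```

```text
(no output)
```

View pics/crop12.png

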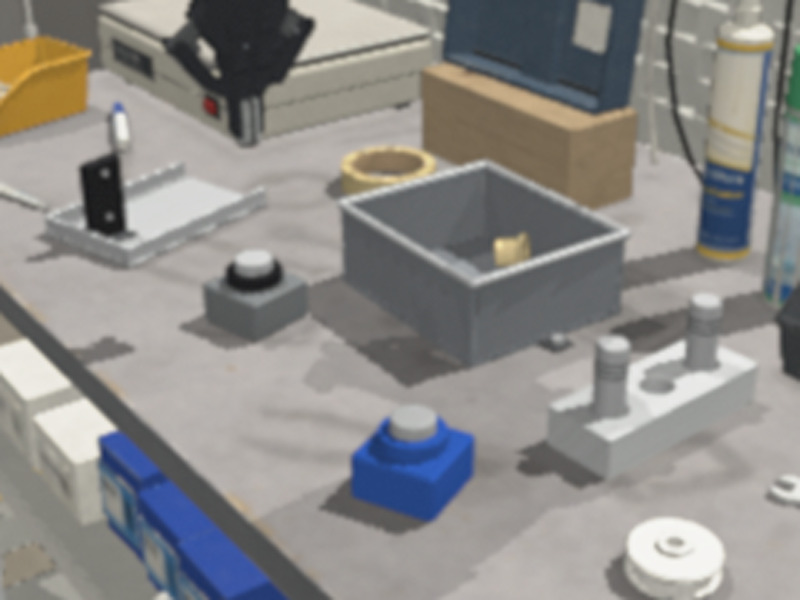

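The button at crop (254,263) has sprung back. The pins stand in bores at (611,378) and (704,330), the tray is flat, and the arm touches nothing.

```bash
python3 -c "
from workcell import env
print(env.hand_in())"
```

```text
the job is handed in; nothing more can be done
None
```

The job is handed in, though the hand-in returned no verdict: two bushes in the hopper, the empty tray flat on the bench, two pins in bores, and the start button pressed to its stop (21.6 N) and released.

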